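# Take the feed roller out of its bracket and stand it on its gear

### The arm

A 7-joint arm with a two-finger parallel gripper is mounted at the origin on a cart in front of the work surface, level with it; the furniture and walls round the work are solid. World frame = base frame: x ahead of the robot, y to its left, z up, the work surface at z = 0. Lengths are in m, angles in rad, forces in N, time in s.
With the tool pointing down it reaches from about 0.425 to 0.95 m from the base axis. Payload 4.7 kg.
Tool frame: the origin (TCP) lies midway between the tips of the shut fingers; the grasp point (between the pads) lies 19 mm behind it (ctrl.tcp_to_grasp is the distance from the TCP to the grasp point, in m); z points along the fingers, y is the line along which they close (so a half turn about z gives the same grasp; the last joint's range is limited). The gripper opens to 87 mm and grips with 3 to 60 N. Pads are 19 mm wide; open, the fingers measure 117 mm over their backs; the gripper's body (75 mm by 190 mm) begins 51 mm behind the grasp point.
Start: joints at [1.185, 0.469, -0.049, 1.532, 0.024, 1.141, -0.082], TCP at [0.236, -0.632, 0.223] pointing down, gripper open.
Joint ranges: [-2.59, 2.59], [-0.33, 1.99], [-1.39, 1.29], [0.1, 2.45], [-1.04, 4.18], [0.21, 1.99], [-2.66, 2.66]. Speed limits (rad/s): [2.57, 2.57, 3.14, 3.14, 3.14, 3.14, 3.14].

### API

Orientations are given as [roll, pitch, yaw] about the fixed x, y, z axes, in that order (R = Rz(yaw) Ry(pitch) Rx(roll)).
In Python, from station import ctrl gives the robot as it stands.
- The arm moves only by the tool step_arm, never from a script. Its argument "plan" is a list of rows, each an object of numbers: "rx", "ry", "rz": the turn, a rotation vector about the tool's x, y, z in degrees; "x", "y", "z": the shift along the tool's x, y, z in m; "hand": the finger opening in m, from 0 to 0.087. In form: [{"rx": .., "ry": .., "rz": .., "x": .., "y": .., "z": .., "hand": ..}, ...]. A call has 1 to 5 rows; each row is the pose to reach, as a shift and turn from the pose commanded when the call began, along the tool's axes at that moment; what a row does not reach only later rows make up. A row lasts 1/12 s, in which the tool goes at most 41.7 mm and 7.16 degrees, less where a joint would pass 70% of its speed; a pose out of reach is approached as far as the arm can. A call with a gripper value outside its range is refused whole. The fingers move at their own pace and stop on an object; "newtons" is the grip in N (left out, the last holds). Time passes only in rows, so rows that repeat a pose let the fingers close. It gives the time, the measured TCP pose, the force, the opening and the grip force at its end, in the units of the state.
- ctrl.get_obs(): the state, without advancing time (a new reading comes with each control period).
- ctrl.get_image(name): name is "scene" or "side" or "wrist"; returns the picture (384x512x3 uint8, blue, green, red); there is no depth.
- ctrl.camera_model(name): a dict with "fx", "fy", "cx", "cy" (pixels), "camera_from_world" (4x4, takes a point from world to camera coordinates). Camera axes: x right, y down, z forward; pixel columns grow to the right and rows downward; lengths in m; the calibration is good to about 2 mm. The wrist camera is an equidistant fisheye: a pixel r from the principal point sees the ray r / f radians off the axis. A picture is of the moment at which its call begins: read the wrist's pose just before it. camera_model takes no time and is no camera call; for the wrist camera it gives the pose at the moment of the call.
- ctrl.finish_job(): hands the job in; it is judged then, once.
The state is a dict: "clock": time; "joint_pos": joint angles; "dq": joint speeds; "tau": joint torques, N m; "tcp_pos": TCP position; "tcp_rot": TCP orientation; "ft_force": force on the tool from outside, world axes, zero at the start; "torque": the same for the moment, N m; "grip_width": finger opening in m; "grip_force": force on a finger pad.
Only numpy, scipy, OpenCV 4.12 (cv2) and the standard library are available. Lean on these libraries where they do the work, as an engineer would, in place of code of your own. Each camera call takes 0.05 s, during which the arm holds its last target. There are 200 camera calls.

### The job

Flip the cam lever of the roller bracket fully open and leave it open, then ease the rubber roller forward and lower it out of the slots, lay it in the V-rest and let go of it. Take it again in another way and stand it upright on its gear end inside the low square tray, setting it down gently. Do not let the roller fall on the bench, and leave the other things where they are.

Things in the scene. Friction and masses are not known exactly. Their poses are not given: they have to be found in the camera images.
- bracket: Grey roller bracket fixed to the bench: base 130x150x12 mm, two upright cheeks 10 mm thick (inner faces at y -60 and +60 mm), tops at z 124 mm, tied by a low bar (x 46 to 60, up to z 51). Origin on the bench below the seated axle; x to the bracket's back, y along the axle to the lever side, z up. The roller hangs between the cheeks, open from above; each cheek has an inverted-L slot.
- slot_seat (a point): The seated axle's centre: bracket x 0, z 100 mm, bracket axes. The 14 mm axle lies on a lower jaw (top z 93 mm, x -22 to +8, wall behind at +8) behind a lip (x -22 to -9, top z 96). An upper jaw covers it (underside z 115, top z 124, forward to x -53). So lift the axle about 5 mm, then draw it forward to slot_drop.
- slot_drop (a point): Corner of the slots: bracket x -33, z 105.5 mm, bracket axes. From here the axle goes straight down through a gap 22 mm wide, between the lower jaw's front (x -22) and a horn (x -53 to -44) that hangs from the upper jaw to z 88 mm.
- slot_exit (a point): Below the open ends of the slots: bracket x -33, z 75 mm, bracket axes. With its centre here the axle is clear of the horns (it must be below z 81) and can be drawn forward (-x) under them; it takes 60 mm to be clear of the bracket.
- lever (a joint): Cam lever outside the +y cheek, hinged along bracket y at x -18, y 76, z 124 mm. 0 = closed: handle level, pointing forward (-x), cam lobe in the axle's way. Grows as the handle is lifted up and over to the back; 2.0 rad is the stop (fully open). Friction about 0.1 N m holds it anywhere, no spring. Starts at 0 to 0.2 rad. Below 1.6 rad the lobe still obstructs the axle.
- lever_bar (a point): Middle of the grip bar at the end of the lever's handle, 75 mm from the hinge, at bracket y 95 mm: a round dark bar 14 mm in diameter, 42 mm long, along the bracket's y. It can be pinched from above across its diameter and turns between the fingers. It moves with the lever.
- roller_mid (a point): Middle of the loose feed roller (0.2 to 0.4 kg): dark rubber body 40 mm in diameter, 112 mm long. Its y axis is the axle, pointing to the plain end, where the steel axle (14 mm) stands out to y +84 mm. At y -72 to -86 mm is a grey gear 48 mm in diameter. It starts seated in the bracket, y along the bracket's y, gear outside the -y cheek, and can slide 2 to 4 mm along its axle.
- roller_foot (a point): Centre of the flat outer face of the roller's gear, 86 mm from roller_mid along the roller's -y; same axes as roller_mid.
- roller: The same feed roller as a whole; origin and axes as roller_mid.
- rest_seat (a point): Middle of the V-rest's seat, where the roller's centre line lies, 62 mm above the bench. x (level) is the line along which the roller lies, either way round; z up. Fixed aluminium base 110x64x10 mm; two V supports 10 mm thick at x -38 and +38 mm carry the rubber body on 45 degree sides, arms up to 60 mm above the bench. Between them the roller is free all round.
- tray: Low square steel tray fixed to the bench, 110x110 mm outside, 14 mm high, walls and floor 4 mm thick. Origin at the middle of its underside, on the bench; sides along x and y; floor top at z 4 mm.
- table: The workbench; its top is z = 0.
- thermal_pad_pack: Bystander, leave alone: flat pale blue pack, 45x62x9 mm. Origin at its underside.
- eraser: Bystander, leave alone: eraser in a blue sleeve, 19x42x13 mm. Origin at its underside.
- solder_spool: Bystander, leave alone: spool of solder standing on its flange, 42 mm across, 26 mm high. Origin at its underside.
- flux_pot: Bystander, leave alone: round pot with a dark lid, 46 mm across, 28 mm high. Origin at its underside.
- driver_yellow: Bystander, leave alone: screwdriver with a black and yellow handle, 122 mm long, lying flat. Origin at its underside.
- driver_small_red: Bystander, leave alone: small red screwdriver, 95 mm long, lying flat. Origin at its underside.

How it is judged:
On the way, in this order (a step that is already met when the one before it is completed fails the run):
1. the cam lever is flipped open (value of joint lever above 1.6 rad), for 0.1 s.
2. the roller is lowered out of the slots at the bracket (z of roller_mid in the frame of bracket below 0.084 m and horizontal distance between roller_mid and bracket below 0.15 m).
3. the roller lies in the V-rest, let go and still (distance between roller_mid and rest_seat below 0.02 m and angle between the y axis of roller_mid and the x axis of rest_seat, either way round below 0.12 rad and contact force between the fingers and roller below 0.1 N and linear speed of roller below 0.03 m/s), for 0.2 s.
At the end, for the whole second after the job is handed in: the roller stands upright on its gear (within 0.08 rad) flat on the floor of the tray (gear centre within 40 mm of the tray's middle along each side), released and at rest, and the lever is still open (more than 1.6 rad) (angle between roller_mid's own y axis and vertical below 0.08 rad and z of roller_foot in the frame of tray below 0.008 m and height (world z) of roller_mid above 0.07 m and x of roller_foot in the frame of tray between -0.04 and 0.04 m and y of roller_foot in the frame of tray between -0.04 and 0.04 m and linear speed of roller below 0.02 m/s and angular speed of roller below 0.2 rad/s and contact force between the fingers and roller below 0.1 N and value of joint lever above 1.6 rad); the robot touches nothing.
It fails at once if the roller falls or is laid on the bench (contact force between roller and table above 1 N).
It fails at once if the roller is set down hard in the tray (over 60 N) (contact force between roller and tray above 60 N).
It fails at once if a bystander is moved more than 25 mm (distance of any of thermal_pad_pack, eraser, solder_spool, flux_pot, driver_yellow, driver_small_red from where it was at the start of the episode above 0.025 m).
It also fails if it takes over 69 s, if anything falls off the work surface, if the arm or the gripper's body presses on something with over 40 N, if the wrist force passes 120 N, or if a joint passes its speed limit or range.

## Working session

There is one attempt and no reset: what is moved stays moved. The work goes in short steps, Python scripts to look and compute and a tool call to move; the robot and the scene stay as the last step left them, time stands still between calls to the robot, and variables do not carry over. Pictures are saved under pics/ and viewed, at most 10 in all, crops included, and the job is handed in when it is done.

Besides the shell and the picture viewer there is one more tool, called as name([rows], argument=value, ...), one row to a line, values as JSON. step_arm: Moves the arm, as the interface text tells. Its arguments: {"type":"object","properties":{"plan":{"type":"array"},"newtons":{"type":"number"}},"required":["plan"]}

```bash
ls; mkdir -p pics; python3 - <<'E'
from station import ctrl
import cv2,numpy as np
o=ctrl.get_obs();print(o['clock'],o['tcp_pos'],o['tcp_rot'],o['grip_width'],ctrl.tcp_to_grasp)
for n in("scene","side","wrist"):
    print(n,{k:np.round(np.array(v),4).tolist() for k,v in ctrl.camera_model(n).items()}); cv2.imwrite(f"pics/{n}0.png",ctrl.get_image(n))
E
```

```text
pics
0.0 [ 0.2355743  -0.63193415  0.22152256] [-3.13973110e+00  6.51922674e-05  3.56851991e-01] 0.08718087980963828 0.0187
scene {'fx': 448.5581, 'fy': 448.5581, 'cx': 254.9701, 'cy': 185.9704, 'camera_from_world': [[-0.454, -0.891, -0.0064, 0.186], [-0.656, 0.3391, -0.6743, 0.1406], [0.603, -0.3019, -0.7384, 1.1815], [0.0, 0.0, 0.0, 1.0]]}
side {'fx': 412.6887, 'fy': 412.6887, 'cx': 255.4639, 'cy': 190.0814, 'camera_from_world': [[-0.9943, -0.1057, 0.0154, 0.4755], [-0.061, 0.443, -0.8945, -0.1834], [0.0877, -0.8903, -0.4469, 1.3771], [0.0, 0.0, 0.0, 1.0]]}
wrist {'fx': 297.3186, 'fy': 297.3186, 'cx': 253.8496, 'cy': 194.2859, 'camera_from_world': [[0.3493, -0.937, -0.001, -0.6741], [-0.8981, -0.3352, 0.2848, -0.0354], [-0.2672, -0.0985, -0.9586, 0.3921], [0.0, 0.0, 0.0, 1.0]]}
```

View pics/scene0.png

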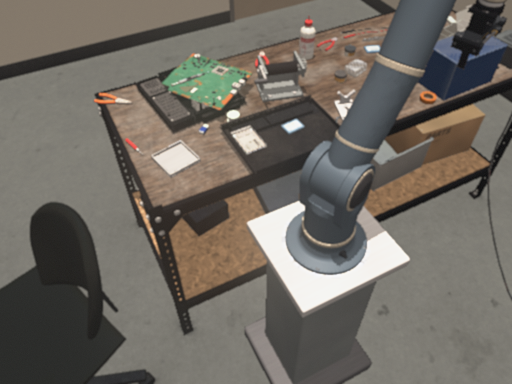

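View pics/side0.png

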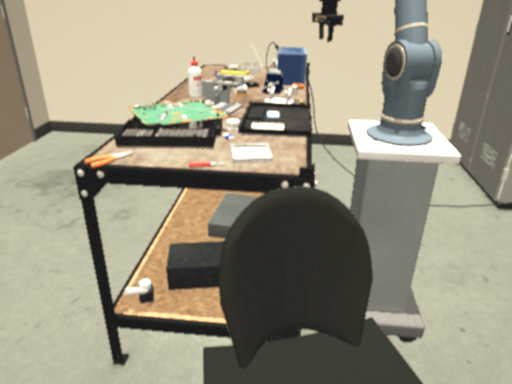

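```bash
cat > h.py <<'E'
import numpy as np,cv2
from scipy.spatial.transform import Rotation as R
from station import ctrl
def ray(n,px,cm=None):
    c=cm or ctrl.camera_model(n);T=np.array(c["camera_from_world"]);u=(px[0]-c["cx"])/c["fx"];v=(px[1]-c["cy"])/c["fy"]
    if n=="wrist":
        r=np.hypot(u,v);d=np.array([u/r*np.sin(r),v/r*np.sin(r),np.cos(r)]) if r>1e-9 else np.array([0,0,1.])
    else: d=np.array([u,v,1.])
    return -T[:3,:3].T@T[:3,3], T[:3,:3].T@(d/np.linalg.norm(d))
def onplane(n,px,z,cm=None):
    o,d=ray(n,px,cm);return o+d*(z-o[2])/d[2]
def proj(n,p,cm=None):
    c=cm or ctrl.camera_model(n);T=np.array(c["camera_from_world"]);q=T[:3,:3]@p+T[:3,3]
    if n=="wrist":
        r=np.hypot(q[0],q[1]);a=np.arctan2(r,q[2]);q=np.array([q[0]/r*a,q[1]/r*a,1])
    return np.array([c["cx"]+c["fx"]*q[0]/q[2],c["cy"]+c["fy"]*q[1]/q[2]])
def tool():
    o=ctrl.get_obs();return np.array(o["tcp_pos"]),R.from_euler("xyz",o["tcp_rot"])
def to(p=None,Rt=None):
    """shift (tool axes) and rotvec deg from the measured pose"""
    p0,R0=tool();s=R0.inv().apply(np.array(p)-p0) if p is not None else 0
    w=(R0.inv()*Rt).as_rotvec(degrees=True) if Rt is not None else 0
    return np.round(s,4),np.round(w,2)
E
python3 - <<'E'
from h import *
im=cv2.imread("pics/scene0.png")
cv2.imwrite("pics/crop1.png",cv2.resize(im[20:180,190:450],None,fx=3,fy=3,interpolation=cv2.INTER_CUBIC))
for n,px in [("tray",(176,158)),("brkt",(282,88)),("rest?",(346,104)),("pot",(233,117)),("red",(136,147))]: print(n,onplane("scene",px,0.01).round(3))
E
```

```text
tray [0.462 0.246 0.01 ]
brkt [ 0.629 -0.221  0.01 ]
rest? [ 0.445 -0.372  0.01 ]
pot [0.561 0.006 0.01 ]
red [0.567 0.34  0.01 ]
```

View pics/crop1.png

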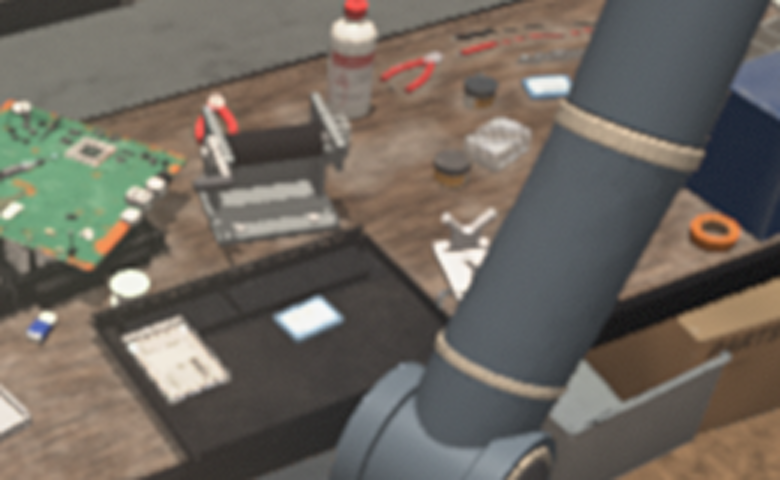

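View pics/wrist0.png

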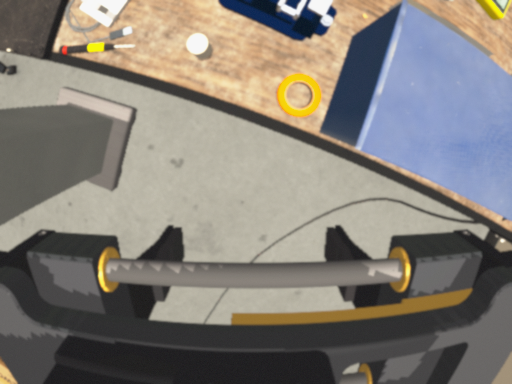

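```bash
python3 - <<'E'
from h import *
print(to([0.47,-0.36,0.42],R.from_euler("xyz",[np.pi,0,np.pi/2])))
E
```

```text
(array([ 0.3146, -0.1733, -0.198 ]), array([-8.000e-02, -5.000e-02, -6.955e+01]))
```

step_arm([
  {"x": 0.031, "y": -0.017, "z": -0.02, "rz": -7},
  {"x": 0.063, "y": -0.035, "z": -0.04, "rz": -14},
  {"x": 0.094, "y": -0.052, "z": -0.059, "rz": -21},
  {"x": 0.126, "y": -0.069, "z": -0.079, "rz": -28},
  {"x": 0.157, "y": -0.087, "z": -0.099, "rz": -34.8},
])

```text
$.plan[0]: bad value
```

step_arm([
  {"x": 0.178, "y": 0.018, "z": -0.099, "rz": -34.8},
  {"x": 0.178, "y": 0.018, "z": -0.099, "rz": -34.8},
  {"x": 0.178, "y": 0.018, "z": -0.099, "rz": -34.8},
  {"x": 0.178, "y": 0.018, "z": -0.099, "rz": -34.8},
  {"x": 0.178, "y": 0.018, "z": -0.099, "rz": -34.8},
])

```text
$.plan[0]: bad value
```

```bash
python3 - <<'E'
from h import *
import pickle
o=ctrl.get_obs();print(o["clock"],o["tcp_pos"],o["tcp_rot"])
c=ctrl.camera_model("wrist");im=ctrl.get_image("wrist");pickle.dump(c,open("w1.pkl","wb"));cv2.imwrite("pics/w1.png",im)
cv2.imwrite("pics/w1b.png",cv2.resize(im,None,fx=1.5,fy=1.5,interpolation=cv2.INTER_CUBIC))
E
```

```text
0.15 [ 0.23568018 -0.63204141  0.22170107] [-3.14003854e+00  5.29509812e-05  3.56925131e-01]
```

View pics/w1b.png

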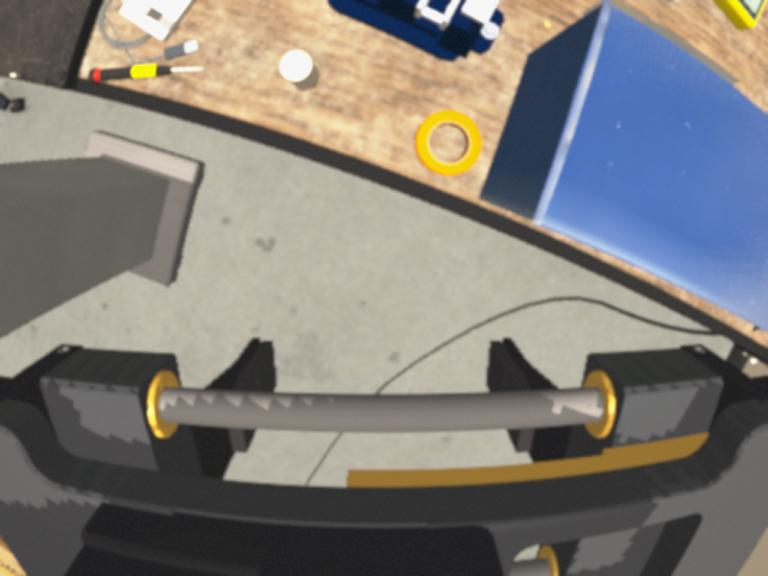

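step_arm([
  {"rx": 0, "ry": 0, "rz": -7, "x": 0.031, "y": -0.017, "z": -0.02, "hand": 0.087},
  {"rx": 0, "ry": 0, "rz": -14, "x": 0.063, "y": -0.035, "z": -0.04, "hand": 0.087},
  {"rx": 0, "ry": 0, "rz": -21, "x": 0.094, "y": -0.052, "z": -0.059, "hand": 0.087},
  {"rx": 0, "ry": 0, "rz": -28, "x": 0.126, "y": -0.069, "z": -0.079, "hand": 0.087},
  {"rx": 0, "ry": 0, "rz": -34.8, "x": 0.157, "y": -0.087, "z": -0.099, "hand": 0.087},
])

```text
clock: 0.62
tcp_pos: [0.3534, -0.4945, 0.3223]
tcp_rot: [-3.141, -0.0, 0.97]
ft_force: [1.1, -0.3, 0.3]
grip_width: 0.0876
grip_force: 0.0
```

Works; it lags slightly, as expected.

step_arm([
  {"rx": 0, "ry": 0, "rz": -34.8, "x": 0.178, "y": 0.018, "z": -0.099, "hand": 0.087},
  {"rx": 0, "ry": 0, "rz": -34.8, "x": 0.178, "y": 0.018, "z": -0.099, "hand": 0.087},
  {"rx": 0, "ry": 0, "rz": -34.8, "x": 0.178, "y": 0.018, "z": -0.099, "hand": 0.087},
  {"rx": 0, "ry": 0, "rz": -34.8, "x": 0.178, "y": 0.018, "z": -0.099, "hand": 0.087},
  {"rx": 0, "ry": 0, "rz": -34.8, "x": 0.178, "y": 0.018, "z": -0.099, "hand": 0.087},
])

```text
clock: 1.03
tcp_pos: [0.47, -0.3579, 0.422]
tcp_rot: [3.141, 0.0, 1.579]
ft_force: [0.2, -0.2, -1.0]
grip_width: 0.0872
grip_force: 0.0
```

```bash
python3 - <<'E'
from h import *
import pickle
o=ctrl.get_obs();print(o["clock"],o["tcp_pos"],o["tcp_rot"])
c=ctrl.camera_model("wrist");im=ctrl.get_image("wrist");pickle.dump(c,open("w1.pkl","wb"));cv2.imwrite("pics/w1.png",im)
cv2.imwrite("pics/w1b.png",cv2.resize(im,None,fx=1.5,fy=1.5,interpolation=cv2.INTER_CUBIC))
E
```

```text
1.0333 [ 0.46997141 -0.3579132   0.42201464] [3.14072909e+00 3.62292860e-04 1.57855017e+00]
```

View pics/w1b.png

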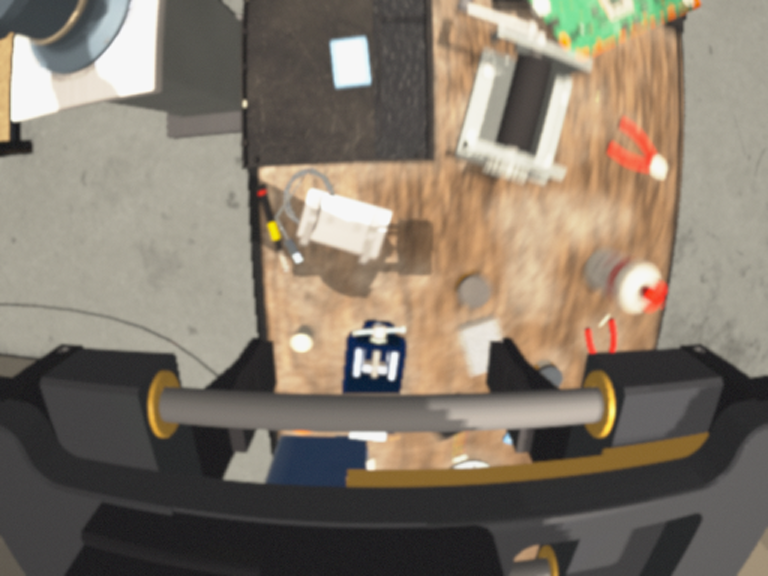

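```bash
python3 - <<'E'
from h import *
import pickle
c=pickle.load(open("w1.pkl","rb"))
for n,px,z in [("roll near -y",(517,148),.1),("roll +y",(540,58),.1),("restL",(308,218),.05),("restR",(382,236),.05),("restC",(345,222),.06),("cam",(0,0),0)]:
    print(n,onplane("wrist",np.array(px)/1.5,z,c).round(3))
im=cv2.imread("pics/w1.png")
a=cv2.resize(im[105:205,170:290],None,fx=4,fy=4,interpolation=cv2.INTER_CUBIC)
b=cv2.resize(im[0:130,290:410],None,fx=4,fy=4,interpolation=cv2.INTER_CUBIC)[:520]
k=np.zeros((520,800,3),np.uint8);k[:400,:400]=a[:,40:440];k[:,400:]=b[:,40:440];cv2.imwrite("pics/c2.png",k)
print(onplane("wrist",(256,192),0,c),ray("wrist",(1,1),c)[0])
E
```

```text
roll near -y [ 0.62  -0.258  0.1  ]
roll +y [ 0.646 -0.151  0.1  ]
restL [ 0.381 -0.347  0.05 ]
restR [ 0.472 -0.369  0.05 ]
restC [ 0.427 -0.351  0.06 ]
cam [-0.204  0.077  0.   ]
[ 0.47518126 -0.44930673  0.        ] [ 0.4685264  -0.27946533  0.5856205 ]
```

View pics/c2.png

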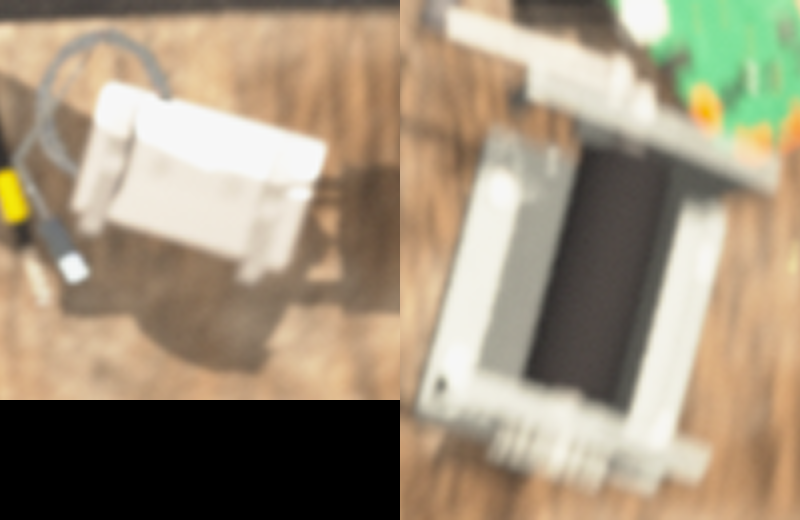

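```bash
python3 - <<'E'
from h import *
import pickle
c=pickle.load(open("w1.pkl","rb"))
f=lambda X,Y:(290+(X-360)/4,Y/4); g=lambda X,Y:(170+(X+40)/4,105+Y/4)
L=[onplane("wrist",g(*p),.06,c) for p in [(115,98),(92,218),(308,165),(257,268)]]
for l in L: print(l.round(3))
L=np.array(L);print("ctr",L.mean(0), "dists",np.linalg.norm(L[0]-L[1]),np.linalg.norm(L[2]-L[3]),np.linalg.norm(L[2]-L[0]),np.linalg.norm(L[3]-L[1]))
for p in [(622,150),(572,388)]: print("rub",onplane("wrist",f(*p),.105,c))
for n,p,z in [("frontedge top",(490,135),.012),("frontedge bot",(425,410),.012),("back bot",(650,455),.012),("cheek+y fr",(530,95),.124),("+y back",(772,190),.124),("-y fr",(440,405),.124),("-y back",(705,465),.124),("bar",(438,15),.13)]:print(n,onplane("wrist",f(*p),z,c).round(3))
E
```

```text
[ 0.39  -0.317  0.06 ]
[ 0.378 -0.371  0.06 ]
[ 0.475 -0.347  0.06 ]
[ 0.453 -0.394  0.06 ]
ctr [ 0.42407583 -0.35756671  0.06      ] dists 0.0554506603477053 0.0522206298772287 0.09085186720882564 0.07818033192004599
rub [ 0.6361579  -0.15148184  0.105     ]
rub [ 0.61503002 -0.25565272  0.105     ]
frontedge top [ 0.601 -0.126  0.012]
frontedge bot [ 0.57  -0.266  0.012]
back bot [ 0.686 -0.282  0.012]
cheek+y fr [ 0.591 -0.137  0.124]
+y back [ 0.697 -0.164  0.124]
-y fr [ 0.556 -0.267  0.124]
-y back [ 0.668 -0.283  0.124]
bar [ 0.554 -0.108  0.13 ]
```

```bash
python3 - <<'E'
from h import *
print(to([0.574,-0.254,0.27],R.from_euler("xyz",[np.pi,0,np.radians(78)])))
E
```

```text
(array([0.0947, 0.0981, 0.1572]), array([ 0.58, -0.11, 13.28]))
```

step_arm([
  {"rx": 0, "ry": 0, "rz": 12.4, "x": 0.095, "y": 0.098, "z": 0.152, "hand": 0.087},
  {"rx": 0, "ry": 0, "rz": 12.4, "x": 0.095, "y": 0.098, "z": 0.152, "hand": 0.087},
  {"rx": 0, "ry": 0, "rz": 12.4, "x": 0.095, "y": 0.098, "z": 0.152, "hand": 0.087},
  {"rx": 0, "ry": 0, "rz": 12.4, "x": 0.095, "y": 0.098, "z": 0.152, "hand": 0.087},
  {"rx": 0, "ry": 0, "rz": 12.4, "x": 0.095, "y": 0.098, "z": 0.152, "hand": 0.087},
])

```text
clock: 1.5
tcp_pos: [0.567, -0.2637, 0.2665]
tcp_rot: [-3.141, -0.0, 1.355]
ft_force: [-0.1, -0.7, -0.3]
grip_width: 0.0871
grip_force: 0.0
```

step_arm([
  {"rx": 0, "ry": 0, "rz": 0, "x": 0, "y": 0, "z": 0, "hand": 0.087},
  {"rx": 0, "ry": 0, "rz": 0, "x": 0, "y": 0, "z": 0, "hand": 0.087},
])

```text
clock: 1.67
tcp_pos: [0.5664, -0.2634, 0.2663]
tcp_rot: [-3.137, -0.001, 1.358]
ft_force: [-0.9, -0.9, 0.9]
grip_width: 0.087
grip_force: 0.0
```

```bash
python3 - <<'E'
from h import *
import pickle
o=ctrl.get_obs();print(o["clock"],o["tcp_pos"],o["tcp_rot"])
c=ctrl.camera_model("wrist");im=ctrl.get_image("wrist");pickle.dump(c,open("w2.pkl","wb"));cv2.imwrite("pics/w2.png",im)
cv2.imwrite("pics/w2b.png",cv2.resize(im,None,fx=1.5,fy=1.5,interpolation=cv2.INTER_CUBIC))
E
```

```text
1.6667 [ 0.56640727 -0.26339102  0.26627522] [-3.13727067e+00 -1.30238045e-03  1.35810085e+00]
```

View pics/w2b.png

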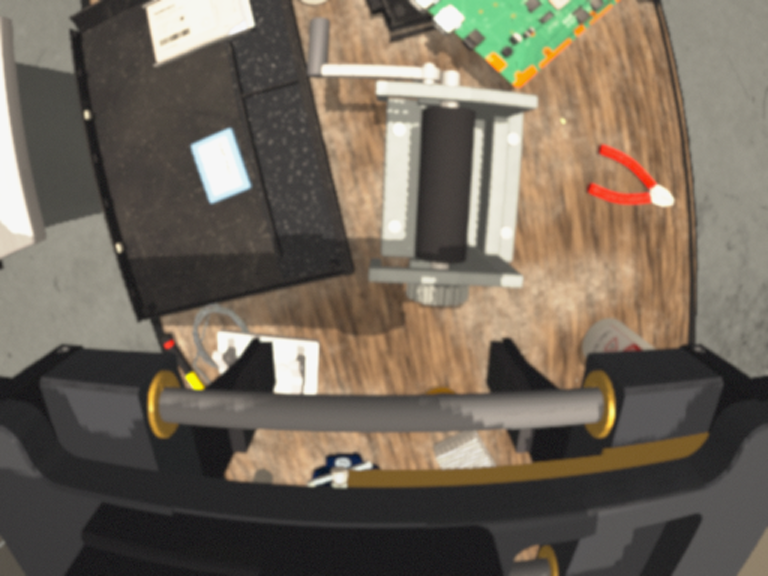

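```bash
python3 - <<'E'
from h import *
import pickle
c=pickle.load(open("w2.pkl","rb"))
W=lambda p,z:onplane("wrist",np.array(p)/1.5,z,c)
im=cv2.imread("pics/w2.png");roi=im[60:180,270:330];g=cv2.cvtColor(roi,cv2.COLOR_BGR2GRAY)
m=(g<60).astype(np.uint8);n,l,s,ce=cv2.connectedComponentsWithStats(m);k=1+np.argmax(s[1:,4])
cs,_=cv2.findContours((l==k).astype(np.uint8),0,2);r=cv2.minAreaRect(cs[0]);B=cv2.boxPoints(r)+[270,60];print("rubber",r,B.round(1).tolist())
for n,p,z in [("bar in",(316,76),.13),("bar out",(319,18),.13),("barmid",(317.5,47),.13),("base fl",(384,258),.012),("base bl",(388,96),.012),("base fr",(515,268),.012),
 ("+yfr",(378,84),.124),("+ybk",(535,95),.124),("-y fr",(371,264),.124),("-y bk",(521,272),.124),("rub top",(450,107),.12),("rub bot",(441,261),.12),("gear mid",(438,282),.124)]:
    print(n,W(p,z).round(4))
q=W((450,107),.115),W((441,261),.115)
E
```

```text
rubber ((25.94613265991211, 63.52348327636719), (33.16462326049805, 102.27948760986328), 3.012787342071533) [[276.7, 173.7], [282.1, 71.6], [315.2, 73.3], [309.8, 175.5]]
bar in [ 0.5525 -0.1189  0.13  ]
bar out [ 0.5629 -0.0781  0.13  ]
barmid [ 0.5577 -0.0989  0.13  ]
base fl [ 0.5653 -0.2759  0.012 ]
base bl [ 0.6013 -0.1264  0.012 ]
base fr [ 0.6906 -0.3122  0.012 ]
+yfr [ 0.5915 -0.133   0.124 ]
+ybk [ 0.6981 -0.1584  0.124 ]
-y fr [ 0.5602 -0.2544  0.124 ]
-y bk [ 0.6659 -0.2826  0.124 ]
rub top [ 0.6367 -0.1578  0.12  ]
rub bot [ 0.6093 -0.2636  0.12  ]
gear mid [ 0.6042 -0.2773  0.124 ]
```

```bash
python3 - <<'E'
from h import *
Rt=R.from_euler("xyz",[np.pi,0,np.radians(75.9)])
print(to([0.558,-0.099,0.165],Rt))
E
```

```text
(array([ 0.1608, -0.0438,  0.1032]), array([-0.06,  0.02,  1.75]))
```

step_arm([
  {"rx": 0, "ry": 0, "rz": 1.8, "x": 0.161, "y": -0.044, "z": 0.05, "hand": 0.06},
  {"rx": 0, "ry": 0, "rz": 1.8, "x": 0.161, "y": -0.044, "z": 0.05, "hand": 0.06},
  {"rx": 0, "ry": 0, "rz": 1.8, "x": 0.161, "y": -0.044, "z": 0.05, "hand": 0.06},
  {"rx": 0, "ry": 0, "rz": 1.8, "x": 0.161, "y": -0.044, "z": 0.09, "hand": 0.06},
  {"rx": 0, "ry": 0, "rz": 1.8, "x": 0.161, "y": -0.044, "z": 0.103, "hand": 0.06},
])

```text
clock: 2.13
tcp_pos: [0.5605, -0.097, 0.169]
tcp_rot: [3.132, -0.001, 1.324]
ft_force: [-0.5, 0.3, -0.3]
grip_width: 0.0635
grip_force: 0.0
```

```bash
python3 - <<'E'
from h import *
import pickle
c=ctrl.camera_model("wrist");im=ctrl.get_image("wrist");pickle.dump(c,open("w3.pkl","wb"));cv2.imwrite("pics/w3.png",im)
cv2.imwrite("pics/w3b.png",cv2.resize(im[150:330,150:370],None,fx=3,fy=3,interpolation=cv2.INTER_CUBIC))
Rt=R.from_euler("xyz",[np.pi,0,np.radians(75.9)])
print(tool()[0],to([0.558,-0.099,0.113],Rt),[proj("wrist",np.array([.558,-.099,z]),c) for z in(.124,.13,.14)])
E
```

```text
[ 0.55470625 -0.09281558  0.16069055] (array([-0.0053,  0.005 ,  0.0476]), array([-0.37, -0.1 ,  0.23])) [array([251.3097096 , 218.07206681]), array([251.32859615, 221.02048271]), array([251.36275099, 226.28388991])]
```

View pics/w3b.png

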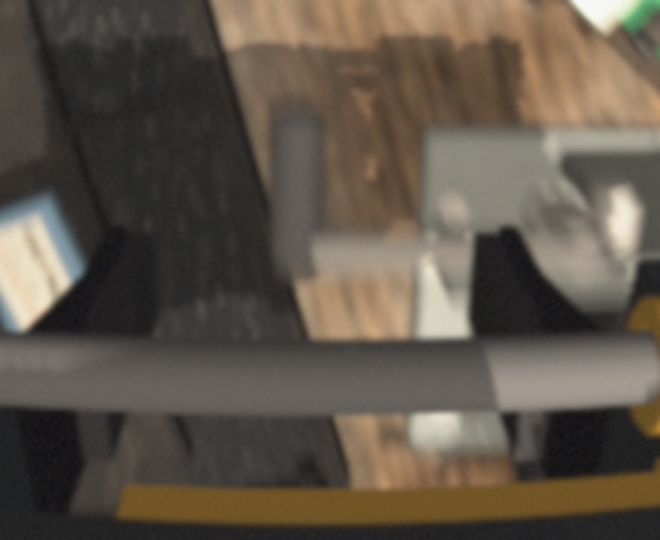

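```bash
python3 - <<'E'
from h import *
import pickle
c2=pickle.load(open("w2.pkl","rb"));c3=pickle.load(open("w3.pkl","rb"))
for z in(.12,.13,.14): print(z,onplane("wrist",np.array((317.5,47))/1.5,z,c2),onplane("wrist",(249,213.3),z,c3))
print(tool()[0],ctrl.get_obs()["tcp_rot"])
E
```

```text
0.12 [ 0.55686388 -0.09595174  0.12      ] [ 0.5568858  -0.09628598  0.12      ]
0.13 [ 0.55770315 -0.09889263  0.13      ] [ 0.5578539  -0.09273294  0.13      ]
0.14 [ 0.55854243 -0.10183353  0.14      ] [ 0.55882199 -0.0891799   0.14      ]
[ 0.55470625 -0.09281558  0.16069055] [-3.13505547e+00 -1.70889307e-03  1.32873101e+00]
```

step_arm([
  {"rx": 0, "ry": 0, "rz": 0, "x": -0.0026, "y": 0.003, "z": 0.03, "hand": 0.06},
  {"rx": 0, "ry": 0, "rz": 0, "x": -0.0026, "y": 0.003, "z": 0.056, "hand": 0.06},
  {"rx": 0, "ry": 0, "rz": 0, "x": -0.0026, "y": 0.003, "z": 0.056, "hand": 0.03},
  {"rx": 0, "ry": 0, "rz": 0, "x": -0.0026, "y": 0.003, "z": 0.056, "hand": 0.01},
  {"rx": 0, "ry": 0, "rz": 0, "x": -0.0026, "y": 0.003, "z": 0.056, "hand": 0.005},
], newtons=8)

```text
clock: 2.6
tcp_pos: [0.5633, -0.1009, 0.1109]
tcp_rot: [3.136, -0.004, 1.324]
ft_force: [5.5, 5.3, -2.9]
grip_width: 0.0475
grip_force: 3.1
```

step_arm([
  {"rx": 0, "ry": 0, "rz": 0, "x": 0, "y": 0, "z": 0, "hand": 0.005},
  {"rx": 0, "ry": 0, "rz": 0, "x": 0, "y": 0, "z": 0, "hand": 0.005},
  {"rx": 0, "ry": 0, "rz": 0, "x": 0, "y": 0, "z": 0, "hand": 0.005},
])

```text
clock: 2.85
tcp_pos: [0.5645, -0.1011, 0.1124]
tcp_rot: [3.133, -0.004, 1.323]
ft_force: [-2.6, 7.9, 2.1]
grip_width: 0.0282
grip_force: 8.3
```

step_arm([
  {"rx": 0, "ry": 0, "rz": 0, "x": 0, "y": -0.004, "z": 0, "hand": 0.005},
  {"rx": 0, "ry": 0, "rz": 0, "x": 0, "y": -0.004, "z": 0, "hand": 0.005},
  {"rx": 0, "ry": 0, "rz": 0, "x": 0, "y": -0.004, "z": 0, "hand": 0.005},
])

```text
clock: 3.1
tcp_pos: [0.5575, -0.0993, 0.1115]
tcp_rot: [3.14, -0.003, 1.323]
ft_force: [-0.4, 7.6, 2.0]
grip_width: 0.0137
grip_force: 10.5
```

step_arm([
  {"rx": 0, "ry": 0, "rz": 0, "x": 0.003, "y": 0.0015, "z": -0.0149, "hand": 0.005},
  {"rx": 0, "ry": 0, "rz": 0, "x": 0.003, "y": 0.0059, "z": -0.0292, "hand": 0.005},
  {"rx": 0, "ry": 0, "rz": 0, "x": 0.003, "y": 0.0131, "z": -0.0423, "hand": 0.005},
  {"rx": 0, "ry": 0, "rz": 0, "x": 0.003, "y": 0.0227, "z": -0.0538, "hand": 0.005},
  {"rx": 0, "ry": 0, "rz": 0, "x": 0.003, "y": 0.0345, "z": -0.0631, "hand": 0.005},
])

```text
clock: 3.52
tcp_pos: [0.5901, -0.1076, 0.1748]
tcp_rot: [-3.141, 0.0, 1.321]
ft_force: [-3.3, 2.4, 0.2]
grip_width: 0.0135
grip_force: 8.6
```

step_arm([
  {"rx": 0, "ry": 0, "rz": 0, "x": 0, "y": 0.0133, "z": -0.0068, "hand": 0.005},
  {"rx": 0, "ry": 0, "rz": 0, "x": 0, "y": 0.0278, "z": -0.0108, "hand": 0.005},
  {"rx": 0, "ry": 0, "rz": 0, "x": 0, "y": 0.0427, "z": -0.0119, "hand": 0.005},
  {"rx": 0, "ry": 0, "rz": 0, "x": 0, "y": 0.0575, "z": -0.0099, "hand": 0.005},
  {"rx": 0, "ry": 0, "rz": 0, "x": 0, "y": 0.073, "z": -0.0045, "hand": 0.005},
])

```text
clock: 3.93
tcp_pos: [0.6618, -0.1268, 0.1803]
tcp_rot: [3.14, 0.001, 1.32]
ft_force: [-17.1, 3.8, 13.3]
grip_width: 0.0163
grip_force: 8.4
```

step_arm([
  {"rx": 0, "ry": 0, "rz": 0, "x": 0, "y": 0.002, "z": 0.001, "hand": 0.005},
  {"rx": 0, "ry": 0, "rz": 0, "x": 0, "y": 0.002, "z": 0.001, "hand": 0.005},
])

```text
clock: 4.1
tcp_pos: [0.6603, -0.1264, 0.1775]
tcp_rot: [-3.134, 0.002, 1.32]
ft_force: [-9.9, 2.5, 5.2]
grip_width: 0.0135
grip_force: 8.1
```

step_arm([
  {"rx": 0, "ry": 0, "rz": 0, "x": 0, "y": -0.002, "z": 0, "hand": 0.05},
  {"rx": 0, "ry": 0, "rz": 0, "x": 0, "y": -0.002, "z": 0, "hand": 0.05},
  {"rx": 0, "ry": 0, "rz": 0, "x": 0, "y": -0.002, "z": 0, "hand": 0.06},
  {"rx": 0, "ry": 0, "rz": 0, "x": 0, "y": -0.002, "z": -0.03, "hand": 0.08},
  {"rx": 0, "ry": 0, "rz": 0, "x": 0, "y": -0.002, "z": -0.07, "hand": 0.08},
])

```text
clock: 4.52
tcp_pos: [0.6594, -0.1255, 0.2435]
tcp_rot: [-3.135, 0.001, 1.322]
ft_force: [0.9, -0.4, 0.7]
grip_width: 0.039
grip_force: 0.0
```

```bash
python3 - <<'E'
from h import *
o=ctrl.get_obs();print(o["tcp_pos"],o["tcp_rot"],np.round(o["joint_pos"],3),o["grip_width"])
Rt=R.from_euler("xyz",[np.pi,0,np.radians(75.9)])
print(to([0.6248,-0.2125,0.24],Rt))
E
```

```text
[ 0.65940061 -0.1255085   0.24350883] [-3.13451401e+00  1.31416083e-03  1.32221735e+00] [ 0.428  0.489 -0.446  1.493  0.218  1.216 -0.298] 0.03896252157402419
(array([-0.0928, -0.0121,  0.0037]), array([-0.41,  0.07, -0.14]))
```

step_arm([
  {"rx": 0, "ry": 0, "rz": 0, "x": -0.04, "y": -0.005, "z": 0, "hand": 0.087},
  {"rx": 0, "ry": 0, "rz": 0, "x": -0.08, "y": -0.01, "z": 0, "hand": 0.087},
  {"rx": 0, "ry": 0, "rz": 0, "x": -0.0928, "y": -0.012, "z": 0, "hand": 0.087},
  {"rx": 0, "ry": 0, "rz": 0, "x": -0.0928, "y": -0.012, "z": 0, "hand": 0.087},
  {"rx": 0, "ry": 0, "rz": 0, "x": -0.0928, "y": -0.012, "z": 0, "hand": 0.087},
])

```text
clock: 4.93
tcp_pos: [0.6269, -0.2133, 0.2466]
tcp_rot: [3.14, 0.0, 1.32]
ft_force: [0.0, 0.7, 0.3]
grip_width: 0.0723
grip_force: 0.0
```

```bash
python3 - <<'E'
from h import *
o=ctrl.get_obs();print(o["tcp_pos"],o["tcp_rot"],o["grip_width"])
im=ctrl.get_image("wrist");cv2.imwrite("pics/w4.png",im);c=ctrl.camera_model("wrist")
# rubber centreline by row at mid: dark run
g=cv2.cvtColor(im,cv2.COLOR_BGR2GRAY)
m=proj("wrist",np.array([.6248,-.2125,.12]),c);print("pred",m)
for y in range(int(m[1])-60,int(m[1])+20,10):
    r=g[y,150:380];d=np.where(r<50)[0]+150
    print(y, [ (int(a[0]),int(a[-1])) for a in np.split(d,np.where(np.diff(d)>2)[0]+1) if len(a)>8])
print(to([0.6248,-0.2125,0.082],R.from_euler("xyz",[np.pi,0,np.radians(75.9)])))
E
```

```text
[ 0.62692195 -0.21332501  0.24662883] [3.14037883e+00 3.64562288e-04 1.31971786e+00] 0.07228003465895586
pred [251.93148053 188.40127769]
128 []
138 []
148 []
158 []
168 []
178 [(179, 189), (234, 267)]
188 [(150, 165), (177, 192), (235, 267)]
198 [(161, 180), (183, 195), (235, 267)]
(array([-0.002 , -0.0024,  0.1646]), array([ 0.06, -0.04, -0.11]))
```

step_arm([
  {"rx": 0, "ry": 0, "rz": 0, "x": -0.001, "y": -0.002, "z": 0.04, "hand": 0.087},
  {"rx": 0, "ry": 0, "rz": 0, "x": -0.001, "y": -0.002, "z": 0.08, "hand": 0.087},
  {"rx": 0, "ry": 0, "rz": 0, "x": -0.001, "y": -0.002, "z": 0.115, "hand": 0.087},
  {"rx": 0, "ry": 0, "rz": 0, "x": -0.001, "y": -0.002, "z": 0.145, "hand": 0.087},
  {"rx": 0, "ry": 0, "rz": 0, "x": -0.001, "y": -0.002, "z": 0.164, "hand": 0.07},
])

```text
clock: 5.4
tcp_pos: [0.6239, -0.209, 0.0786]
tcp_rot: [-3.137, -0.001, 1.327]
ft_force: [0.8, -0.5, 0.3]
grip_width: 0.0845
grip_force: 0.0
```

step_arm([
  {"rx": 0, "ry": 0, "rz": 0, "x": 0, "y": 0, "z": 0, "hand": 0.05},
  {"rx": 0, "ry": 0, "rz": 0, "x": 0, "y": 0, "z": 0, "hand": 0.03},
  {"rx": 0, "ry": 0, "rz": 0, "x": 0, "y": 0, "z": 0, "hand": 0.03},
  {"rx": 0, "ry": 0, "rz": 0, "x": 0, "y": 0, "z": 0, "hand": 0.03},
  {"rx": 0, "ry": 0, "rz": 0, "x": 0, "y": 0, "z": 0, "hand": 0.03},
], newtons=30)

```text
clock: 5.82
tcp_pos: [0.6264, -0.2116, 0.0842]
tcp_rot: [3.138, 0.0, 1.324]
ft_force: [0.1, -1.2, -0.3]
grip_width: 0.055
grip_force: 0.0
```

step_arm([
  {"rx": 0, "ry": 0, "rz": 0, "x": 0, "y": 0, "z": 0, "hand": 0.03},
  {"rx": 0, "ry": 0, "rz": 0, "x": 0, "y": 0, "z": 0, "hand": 0.03},
  {"rx": 0, "ry": 0, "rz": 0, "x": 0, "y": 0, "z": 0, "hand": 0.03},
])

```text
clock: 6.07
tcp_pos: [0.6253, -0.2117, 0.083]
tcp_rot: [3.141, 0.0, 1.324]
ft_force: [-1.0, -0.0, 3.0]
grip_width: 0.0393
grip_force: 30.0
```

step_arm([
  {"rx": 0, "ry": 0, "rz": 0, "x": 0, "y": 0, "z": -0.002, "hand": 0.03},
  {"rx": 0, "ry": 0, "rz": 0, "x": 0, "y": 0, "z": -0.004, "hand": 0.03},
  {"rx": 0, "ry": 0, "rz": 0, "x": 0, "y": 0, "z": -0.0057, "hand": 0.03},
  {"rx": 0, "ry": 0, "rz": 0, "x": 0, "y": 0, "z": -0.0057, "hand": 0.03},
  {"rx": 0, "ry": 0, "rz": 0, "x": 0, "y": 0, "z": -0.0057, "hand": 0.03},
])

```text
clock: 6.48
tcp_pos: [0.6249, -0.2116, 0.0877]
tcp_rot: [-3.141, -0.0, 1.324]
ft_force: [-0.5, 0.5, -2.0]
grip_width: 0.0393
grip_force: 30.0
```

step_arm([
  {"rx": 0, "ry": 0, "rz": 0, "x": 0, "y": -0.005, "z": 0, "hand": 0.03},
  {"rx": 0, "ry": 0, "rz": 0, "x": 0, "y": -0.01, "z": 0, "hand": 0.03},
  {"rx": 0, "ry": 0, "rz": 0, "x": 0, "y": -0.015, "z": 0, "hand": 0.03},
  {"rx": 0, "ry": 0, "rz": 0, "x": 0, "y": -0.018, "z": 0, "hand": 0.03},
  {"rx": 0, "ry": 0, "rz": 0, "x": 0, "y": -0.018, "z": 0, "hand": 0.03},
])

```text
clock: 6.9
tcp_pos: [0.6065, -0.207, 0.0878]
tcp_rot: [-3.141, 0.0, 1.324]
ft_force: [-0.2, 0.4, -1.9]
grip_width: 0.0392
grip_force: 30.0
```

step_arm([
  {"rx": 0, "ry": 0, "rz": 0, "x": 0, "y": -0.005, "z": 0, "hand": 0.03},
  {"rx": 0, "ry": 0, "rz": 0, "x": 0, "y": -0.01, "z": 0, "hand": 0.03},
  {"rx": 0, "ry": 0, "rz": 0, "x": 0, "y": -0.0142, "z": 0, "hand": 0.03},
  {"rx": 0, "ry": 0, "rz": 0, "x": 0, "y": -0.0142, "z": 0, "hand": 0.03},
  {"rx": 0, "ry": 0, "rz": 0, "x": 0, "y": -0.0142, "z": 0, "hand": 0.03},
])

```text
clock: 7.32
tcp_pos: [0.5936, -0.2037, 0.088]
tcp_rot: [3.141, 0.0, 1.324]
ft_force: [0.8, -0.4, -2.3]
grip_width: 0.0396
grip_force: 30.0
```

step_arm([
  {"rx": 0, "ry": 0, "rz": 0, "x": 0, "y": 0, "z": 0.004, "hand": 0.03},
  {"rx": 0, "ry": 0, "rz": 0, "x": 0, "y": 0, "z": 0.008, "hand": 0.03},
  {"rx": 0, "ry": 0, "rz": 0, "x": 0, "y": 0, "z": 0.012, "hand": 0.03},
  {"rx": 0, "ry": 0, "rz": 0, "x": 0, "y": 0, "z": 0.012, "hand": 0.03},
])

```text
clock: 7.65
tcp_pos: [0.5931, -0.2036, 0.0745]
tcp_rot: [-3.139, -0.0, 1.324]
ft_force: [-0.2, -0.0, -1.7]
grip_width: 0.0393
grip_force: 30.0
```

step_arm([
  {"rx": 0, "ry": 0, "rz": 0, "x": 0, "y": 0, "z": 0.005, "hand": 0.03},
  {"rx": 0, "ry": 0, "rz": 0, "x": 0, "y": 0, "z": 0.01, "hand": 0.03},
  {"rx": 0, "ry": 0, "rz": 0, "x": 0, "y": 0, "z": 0.015, "hand": 0.03},
  {"rx": 0, "ry": 0, "rz": 0, "x": 0, "y": 0, "z": 0.0185, "hand": 0.03},
  {"rx": 0, "ry": 0, "rz": 0, "x": 0, "y": 0, "z": 0.0185, "hand": 0.03},
])

```text
clock: 8.07
tcp_pos: [0.5931, -0.2035, 0.0562]
tcp_rot: [-3.14, -0.0, 1.324]
ft_force: [-0.2, -0.1, -1.9]
grip_width: 0.0395
grip_force: 30.0
```

step_arm([
  {"rx": 0, "ry": 0, "rz": 0, "x": 0, "y": -0.008, "z": 0, "hand": 0.03},
  {"rx": 0, "ry": 0, "rz": 0, "x": 0, "y": -0.018, "z": 0, "hand": 0.03},
  {"rx": 0, "ry": 0, "rz": 0, "x": 0, "y": -0.028, "z": 0, "hand": 0.03},
  {"rx": 0, "ry": 0, "rz": 0, "x": 0, "y": -0.04, "z": 0, "hand": 0.03},
  {"rx": 0, "ry": 0, "rz": 0, "x": 0, "y": -0.04, "z": 0, "hand": 0.03},
])

```text
clock: 8.48
tcp_pos: [0.5515, -0.1933, 0.0573]
tcp_rot: [-3.138, 0.001, 1.324]
ft_force: [-0.8, 0.5, -2.6]
grip_width: 0.0393
grip_force: 30.0
```

step_arm([
  {"rx": 0, "ry": 0, "rz": 0, "x": 0, "y": -0.012, "z": 0, "hand": 0.03},
  {"rx": 0, "ry": 0, "rz": 0, "x": 0, "y": -0.024, "z": 0, "hand": 0.03},
  {"rx": 0, "ry": 0, "rz": 0, "x": 0, "y": -0.035, "z": 0, "hand": 0.03},
  {"rx": 0, "ry": 0, "rz": 0, "x": 0, "y": -0.035, "z": 0, "hand": 0.03},
])

```text
clock: 8.82
tcp_pos: [0.5186, -0.185, 0.0574]
tcp_rot: [-3.139, 0.001, 1.324]
ft_force: [-0.3, 1.0, -1.8]
grip_width: 0.0394
grip_force: 30.0
```

step_arm([
  {"rx": 0, "ry": 0, "rz": 0, "x": 0, "y": -0.01, "z": -0.04, "hand": 0.03},
  {"rx": 0, "ry": 0, "rz": 0, "x": 0, "y": -0.01, "z": -0.08, "hand": 0.03},
  {"rx": 0, "ry": 0, "rz": 0, "x": 0, "y": -0.01, "z": -0.12, "hand": 0.03},
  {"rx": 0, "ry": 0, "rz": 0, "x": 0, "y": -0.01, "z": -0.16, "hand": 0.03},
  {"rx": 0, "ry": 0, "rz": 0, "x": 0, "y": -0.01, "z": -0.19, "hand": 0.03},
])

```text
clock: 9.23
tcp_pos: [0.513, -0.183, 0.2516]
tcp_rot: [3.136, 0.0, 1.324]
ft_force: [0.7, -0.6, -2.2]
grip_width: 0.0391
grip_force: 30.0
```

step_arm([
  {"rx": 0, "ry": 0, "rz": -7, "x": -0.039, "y": 0.007, "z": 0, "hand": 0.03},
  {"rx": 0, "ry": 0, "rz": -14, "x": -0.078, "y": 0.015, "z": 0, "hand": 0.03},
  {"rx": 0, "ry": 0, "rz": -21, "x": -0.117, "y": 0.022, "z": 0, "hand": 0.03},
  {"rx": 0, "ry": 0, "rz": -28, "x": -0.156, "y": 0.03, "z": 0, "hand": 0.03},
  {"rx": 0, "ry": 0, "rz": -35, "x": -0.1955, "y": 0.036, "z": 0, "hand": 0.03},
])

```text
clock: 9.65
tcp_pos: [0.4989, -0.3833, 0.248]
tcp_rot: [3.14, 0.002, 1.941]
ft_force: [1.6, 0.2, -2.4]
grip_width: 0.0394
grip_force: 30.0
```

step_arm([
  {"rx": 0, "ry": 0, "rz": -7, "x": 0, "y": 0, "z": 0, "hand": 0.03},
  {"rx": 0, "ry": 0, "rz": -14, "x": 0, "y": 0, "z": 0, "hand": 0.03},
  {"rx": 0, "ry": 0, "rz": -21, "x": 0, "y": 0, "z": 0, "hand": 0.03},
  {"rx": 0, "ry": 0, "rz": -28, "x": 0, "y": 0, "z": 0, "hand": 0.03},
  {"rx": 0, "ry": 0, "rz": -35, "x": 0, "y": 0, "z": 0, "hand": 0.03},
])

```text
clock: 10.07
tcp_pos: [0.4988, -0.3817, 0.2476]
tcp_rot: [3.141, 0.001, 2.551]
ft_force: [-0.1, 0.1, -2.5]
grip_width: 0.0392
grip_force: 30.0
```

step_arm([
  {"rx": 0, "ry": 0, "rz": -7, "x": 0, "y": 0, "z": 0, "hand": 0.03},
  {"rx": 0, "ry": 0, "rz": -14, "x": 0, "y": 0, "z": 0, "hand": 0.03},
  {"rx": 0, "ry": 0, "rz": -16, "x": 0, "y": 0, "z": 0, "hand": 0.03},
  {"rx": 0, "ry": 0, "rz": -16, "x": 0, "y": 0, "z": 0, "hand": 0.03},
  {"rx": 0, "ry": 0, "rz": -16, "x": 0, "y": 0, "z": 0, "hand": 0.03},
])

```text
clock: 10.48
tcp_pos: [0.4987, -0.3816, 0.2475]
tcp_rot: [-3.142, 0.001, 2.823]
ft_force: [-0.8, -1.3, -1.7]
grip_width: 0.0392
grip_force: 30.0
```

```bash
python3 - <<'E'
from h import *
import pickle
o=ctrl.get_obs();print(o["clock"],o["tcp_pos"],o["tcp_rot"],np.round(o["joint_pos"],3))
c=ctrl.camera_model("wrist");im=ctrl.get_image("wrist");pickle.dump(c,open("w5.pkl","wb"));cv2.imwrite("pics/w5.png",im)
cv2.imwrite("pics/w5b.png",cv2.resize(im,None,fx=1.5,fy=1.5,interpolation=cv2.INTER_CUBIC))
print(proj("wrist",np.array([.424,-.357,.01]),c))
h=cv2.cvtColor(im,cv2.COLOR_BGR2HSV);m=((h[...,1]<45)&(h[...,2]>140)).astype(np.uint8)
n,l,s,ce=cv2.connectedComponentsWithStats(m)
for i in range(1,n):
    if s[i,4]>300: print(s[i],ce[i].round(1))
E
```

```text
10.4833 [ 0.49865899 -0.38159992  0.24747404] [-3.14157590e+00  5.60148891e-04  2.82318539e+00] [ 1.071  0.455 -0.68   1.594  0.301  1.2    1.583]
[254.09565595 108.29230066]
[   0    0   92  128 8356] [35.6 52. ]
[  57    0  211   97 7597] [141.8  29.5]
[ 450   28   46   73 1945] [473.2  63.4]
[ 223   43   72  112 4585] [252.4 102.4]
[ 372   54   45   42 1152] [393.8  74. ]
[477 122  23  27 475] [488.5 134.7]
[152 153  26  46 414] [163.  176.2]
[114 162  35  36 565] [130.4 178.5]
[ 70 174  31  53 779] [ 84.6 199.7]
[ 341  180   88   56 3820] [385.6 205.6]
[ 58 187  23  37 450] [ 69.  205.4]
[461 195  34  47 615] [476.  213.2]
[  0 220  36  32 535] [ 16.6 236.7]
[ 68 275  27  38 573] [ 81.4 294.1]
```

```bash
python3 - <<'E'
from h import *
import pickle
c=pickle.load(open("w5.pkl","rb"));im=cv2.imread("pics/w5.png")
h=cv2.cvtColor(im,cv2.COLOR_BGR2HSV);m=((h[...,1]<45)&(h[...,2]>140)).astype(np.uint8)
n,l,s,ce=cv2.connectedComponentsWithStats(m);k=l[102,252] or l[110,252]
cs,_=cv2.findContours((l==k).astype(np.uint8),0,2);C=max(cs,key=cv2.contourArea)[:,0]
for z in(.01,.06):
    P=np.array([onplane("wrist",p,z,c)[:2] for p in C]);r=cv2.minAreaRect(P.astype(np.float32)*1000);print(z,r,P.mean(0))
P10=np.array([onplane("wrist",p,.01,c)[:2] for p in C])
print((cv2.boxPoints(cv2.minAreaRect((P10*1000).astype(np.float32)))).round(0).tolist())
for y in range(42,158,6):
    xs=np.where(l[y]==k)[0]; print(y,(xs.min(),xs.max()) if len(xs) else None,end="; ")
print("\nroller",proj("wrist",np.array([.4987,-.3816,.265]),c))
a=cv2.resize(im[20:200,180:340],None,fx=3,fy=3,interpolation=cv2.INTER_CUBIC);cv2.imwrite("pics/w5c.png",a)
E
```

```text
0.01 ((407.729736328125, -355.2930908203125), (88.58777618408203, 153.39170837402344), 58.19877243041992) [ 0.39434791 -0.34204673]
0.06 ((409.6851501464844, -355.51141357421875), (77.54356384277344, 134.26846313476562), 58.19876480102539) [ 0.39797159 -0.34391645]
[[319.0, -353.0], [450.0, -433.0], [496.0, -358.0], [366.0, -277.0]]
42 None; 48 (np.int64(248), np.int64(283)); 54 (np.int64(242), np.int64(289)); 60 (np.int64(240), np.int64(293)); 66 (np.int64(228), np.int64(293)); 72 (np.int64(224), np.int64(291)); 78 (np.int64(225), np.int64(289)); 84 (np.int64(226), np.int64(284)); 90 (np.int64(226), np.int64(274)); 96 (np.int64(227), np.int64(274)); 102 (np.int64(226), np.int64(274)); 108 (np.int64(227), np.int64(274)); 114 (np.int64(227), np.int64(274)); 120 (np.int64(227), np.int64(274)); 126 (np.int64(227), np.int64(274)); 132 (np.int64(228), np.int64(274)); 138 (np.int64(225), np.int64(275)); 144 (np.int64(228), np.int64(272)); 150 (np.int64(242), np.int64(267)); 156 None; 
roller [254.36159051 255.6000693 ]
```

View pics/w5c.png

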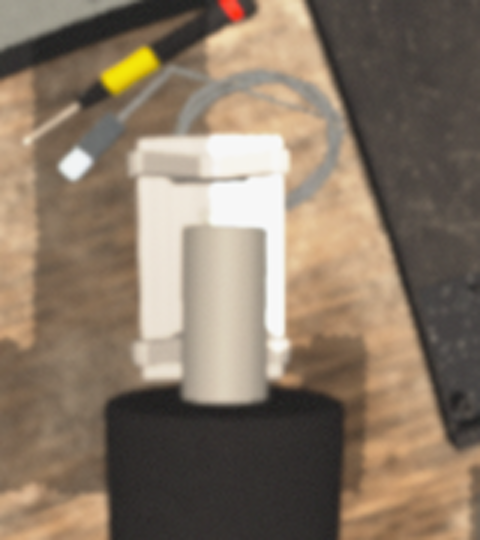

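```bash
python3 - <<'E'
from h import *
import pickle
c=pickle.load(open("w5.pkl","rb"))
W=lambda X,Y,z:onplane("wrist",(180+X/3,20+Y/3),z,c)
T=np.array([W(132,160,.06),W(288,160,.06),W(134,357,.06),W(289,357,.06)]);print(T.round(4))
ctr=T.mean(0);d=(T[0]+T[1]-T[2]-T[3])/2;print("ctr",ctr,np.linalg.norm(d),np.degrees(np.arctan2(d[1],d[0])),np.linalg.norm(T[0]-T[1]))
b=[W(137,250,.01),W(285,250,.01)];print(b,np.linalg.norm(b[0]-b[1]),(b[0]+b[1])/2)
e=W(224,228,.2655);print("axle end",e,W(224,315,.2655))
p,_=tool();print("axle end from tcp",np.linalg.norm((e-p)[:2]),to([ctr[0],ctr[1],.12]))
E
```

```text
[[ 0.3732 -0.377   0.06  ]
 [ 0.3922 -0.3198  0.06  ]
 [ 0.4474 -0.4014  0.06  ]
 [ 0.4666 -0.3434  0.06  ]]
ctr [ 0.41985055 -0.36042184  0.06      ] 0.07805532182381264 162.12453304066628 0.060283411449269075
[array([ 0.4054483 , -0.39075561,  0.01      ]), array([ 0.42615879, -0.32843157,  0.01      ])] 0.06567503763333007 [ 0.41580355 -0.35959359  0.01      ]
axle end [ 0.4179941  -0.35488262  0.2655    ] [ 0.43149124 -0.35932739  0.2655    ]
axle end from tcp 0.08492282464991878 (array([ 0.0815, -0.0046,  0.1274]), np.int64(0))
```

step_arm([
  {"rx": 0, "ry": 0, "rz": -0.3, "x": 0.03, "y": -0.0046, "z": 0.02, "hand": 0.03},
  {"rx": 0, "ry": 0, "rz": -0.3, "x": 0.06, "y": -0.0046, "z": 0.04, "hand": 0.03},
  {"rx": 0, "ry": 0, "rz": -0.3, "x": 0.0815, "y": -0.0046, "z": 0.07, "hand": 0.03},
  {"rx": 0, "ry": 0, "rz": -0.3, "x": 0.0815, "y": -0.0046, "z": 0.11, "hand": 0.03},
  {"rx": 0, "ry": 0, "rz": -0.3, "x": 0.0815, "y": -0.0046, "z": 0.15, "hand": 0.03},
])

```text
clock: 10.95
tcp_pos: [0.4188, -0.3613, 0.0974]
tcp_rot: [-3.139, 0.003, 2.827]
ft_force: [1.5, -0.4, -2.4]
grip_width: 0.0394
grip_force: 30.0
```

step_arm([
  {"rx": 0, "ry": 0, "rz": 0, "x": 0, "y": 0, "z": 0.015, "hand": 0.03},
  {"rx": 0, "ry": 0, "rz": 0, "x": 0, "y": 0, "z": 0.025, "hand": 0.03},
  {"rx": 0, "ry": 0, "rz": 0, "x": 0, "y": 0, "z": 0.035, "hand": 0.03},
  {"rx": 0, "ry": 0, "rz": 0, "x": 0, "y": 0, "z": 0.04, "hand": 0.03},
  {"rx": 0, "ry": 0, "rz": 0, "x": 0, "y": 0, "z": 0.04, "hand": 0.03},
])

```text
clock: 11.37
tcp_pos: [0.4201, -0.3604, 0.0573]
tcp_rot: [-3.141, 0.0, 2.83]
ft_force: [-0.6, -0.2, -3.6]
grip_width: 0.0395
grip_force: 30.0
```

Down the last ~12.5 mm in small steps.

step_arm([
  {"rx": 0, "ry": 0, "rz": 0, "x": 0, "y": 0, "z": 0.003, "hand": 0.03},
  {"rx": 0, "ry": 0, "rz": 0, "x": 0, "y": 0, "z": 0.006, "hand": 0.03},
  {"rx": 0, "ry": 0, "rz": 0, "x": 0, "y": 0, "z": 0.009, "hand": 0.03},
  {"rx": 0, "ry": 0, "rz": 0, "x": 0, "y": 0, "z": 0.011, "hand": 0.03},
  {"rx": 0, "ry": 0, "rz": 0, "x": 0, "y": 0, "z": 0.012, "hand": 0.03},
])

```text
clock: 11.78
tcp_pos: [0.4197, -0.3606, 0.0455]
tcp_rot: [-3.141, 0.0, 2.83]
ft_force: [-1.1, -0.2, 2.8]
grip_width: 0.0393
grip_force: 30.0
```

step_arm([
  {"rx": 0, "ry": 0, "rz": 0, "x": 0, "y": 0, "z": 0.0005, "hand": 0.03},
  {"rx": 0, "ry": 0, "rz": 0, "x": 0, "y": 0, "z": 0.001, "hand": 0.03},
])

```text
clock: 11.95
tcp_pos: [0.4197, -0.3607, 0.0453]
tcp_rot: [-3.14, 0.0, 2.83]
ft_force: [-3.3, 1.2, 9.1]
grip_width: 0.0393
grip_force: 30.0
```

step_arm([
  {"rx": 0, "ry": 0, "rz": 0, "x": 0, "y": 0, "z": -0.001, "hand": 0.045},
  {"rx": 0, "ry": 0, "rz": 0, "x": 0, "y": 0, "z": -0.001, "hand": 0.06},
  {"rx": 0, "ry": 0, "rz": 0, "x": 0, "y": 0, "z": -0.001, "hand": 0.087},
  {"rx": 0, "ry": 0, "rz": 0, "x": 0, "y": 0, "z": -0.001, "hand": 0.087},
  {"rx": 0, "ry": 0, "rz": 0, "x": 0, "y": 0, "z": -0.001, "hand": 0.087},
])

```text
clock: 12.37
tcp_pos: [0.4197, -0.3602, 0.0453]
tcp_rot: [3.142, 0.0, 2.83]
ft_force: [0.0, -0.5, -0.1]
grip_width: 0.0641
grip_force: 0.0
```

step_arm([
  {"rx": 0, "ry": 0, "rz": 0, "x": 0, "y": 0, "z": 0, "hand": 0.087},
  {"rx": 0, "ry": 0, "rz": 0, "x": 0, "y": 0, "z": -0.03, "hand": 0.087},
  {"rx": 0, "ry": 0, "rz": 0, "x": 0, "y": 0, "z": -0.07, "hand": 0.087},
  {"rx": 0, "ry": 0, "rz": 0, "x": 0, "y": 0, "z": -0.11, "hand": 0.087},
  {"rx": 0, "ry": 0, "rz": 0, "x": 0, "y": 0, "z": -0.15, "hand": 0.087},
])

```text
clock: 12.78
tcp_pos: [0.4194, -0.3598, 0.1968]
tcp_rot: [3.141, -0.001, 2.83]
ft_force: [0.5, -0.8, -0.1]
grip_width: 0.0862
grip_force: 0.0
```

```bash
python3 - <<'E'
from h import *
o=ctrl.get_obs();print(o["clock"],o["tcp_pos"],o["tcp_rot"],o["grip_width"],np.round(o["joint_pos"],3))
c=ctrl.camera_model("wrist");im=ctrl.get_image("wrist");cv2.imwrite("pics/w6.png",im)
u=np.array([np.cos(2.83),np.sin(2.83),0]);m0=np.array([.4197,-.3607,.062])
for s in(.084,.056,0): print(s,proj("wrist",m0+u*s+[0,0,.02 if s<.06 else 0],c).round(1))
g=cv2.cvtColor(im,cv2.COLOR_BGR2GRAY); x=int(proj("wrist",m0+u*.07,c)[0])
print(g[60:230:4,x]); y=int(proj("wrist",m0+u*.07,c)[1]);print(y,g[y,x-30:x+30:2])
y=int(proj("wrist",m0+u*.03,c)[1]);print(y,g[y,x-50:x+50:2])
E
```

```text
12.7833 [ 0.41936778 -0.35976149  0.19677313] [ 3.14081859e+00 -6.83270071e-04  2.83047589e+00] 0.08618944859239991 [ 1.183  0.379 -0.7    1.826  0.279  1.038  1.635]
0.084 [253.3 103.9]
0.056 [253.2 133.4]
0 [253.2 191. ]
[186  57  47  49  98  58  56 132 166 140 150 234 234 234 234 234 234 234
 111  62  60  62  60  59  62  63  60  62  61  61  62  62  60  62  62  62
  62  60  62  63  61  78  88]
117 [168 147 143 143 147 149 147 148 144 140 169 189 204 224 234 234 225 204
 190 216 223 228 226 216 212 210 207 206 215 217]
157 [143 144 144 134 132 140 142 138 134 128 135 188 243 246 242 155  55  57
  57  59  60  60  61  60  62  63  62  61  61  58  59  56  55  52 142 247
 247 247 232 160 143 143 152 156 152 147 147 145 147 149]
```

```bash
cat >> h.py <<'E'
u=np.array([np.cos(2.83),np.sin(2.83),0]);m0=np.array([.4197,-.3607,.062])
def pick(b,yg,back):
    Rt=R.from_euler("xyz",[np.pi,0,2.83])*R.from_euler("y",-b,degrees=True)
    return m0+yg*u+(.0172-back)*Rt.apply([0,0,1]),Rt
E
python3 - <<'E'
from h import *
p,Rt=pick(42,.017,.10);print(p,to(p,Rt))
E
```

```text
[ 0.35078249 -0.33850274  0.12353239] (array([0.0779, 0.0006, 0.0807]), array([ -0.29, -41.29,   0.13]))
```

step_arm([
  {"rx": 0, "ry": -7, "rz": 0, "x": 0.015, "y": 0, "z": -0.01, "hand": 0.087},
  {"rx": 0, "ry": -14, "rz": 0, "x": 0.03, "y": 0, "z": -0.01, "hand": 0.087},
  {"rx": 0, "ry": -21, "rz": 0, "x": 0.045, "y": 0, "z": 0.0, "hand": 0.087},
  {"rx": 0, "ry": -28, "rz": 0, "x": 0.06, "y": 0, "z": 0.01, "hand": 0.087},
  {"rx": 0, "ry": -35, "rz": 0, "x": 0.078, "y": 0, "z": 0.03, "hand": 0.087},
])

```text
clock: 13.25
tcp_pos: [0.358, -0.3365, 0.1753]
tcp_rot: [3.129, 0.522, 2.836]
ft_force: [1.3, 0.8, -0.1]
grip_width: 0.0867
grip_force: 0.0
```

step_arm([
  {"rx": 0, "ry": -7, "rz": 0, "x": 0, "y": 0, "z": 0, "hand": 0.087},
  {"rx": 0, "ry": -7, "rz": 0, "x": 0, "y": 0, "z": 0, "hand": 0.087},
  {"rx": 0, "ry": -7, "rz": 0, "x": 0, "y": 0, "z": 0, "hand": 0.087},
])

```text
clock: 13.5
tcp_pos: [0.356, -0.336, 0.1762]
tcp_rot: [3.11, 0.635, 2.819]
ft_force: [-1.1, 1.2, -0.0]
grip_width: 0.0865
grip_force: 0.0
```

```bash
python3 - <<'E'
from h import *
o=ctrl.get_obs();print(np.round(o["joint_pos"],3))
for bk in(.1,.05,0):p,Rt=pick(42,.017,bk);print(p,to(p,Rt))
E
```

```text
[ 2.029  0.245 -1.23   2.34  -0.567  0.212  2.658]
[ 0.35078249 -0.33850274  0.12353239] (array([ 0.0346, -0.0053,  0.0398]), array([ 1.42, -5.59, -0.57]))
[ 0.38262797 -0.34875968  0.08637515] (array([ 0.0297, -0.0065,  0.0895]), array([ 1.42, -5.59, -0.57]))
[ 0.41447346 -0.35901661  0.04921791] (array([ 0.0248, -0.0077,  0.1393]), array([ 1.42, -5.59, -0.57]))
```

step_arm([
  {"rx": 0, "ry": 0, "rz": 7, "x": 0, "y": 0, "z": -0.01, "hand": 0.087},
  {"rx": 0, "ry": 0, "rz": 14, "x": 0, "y": 0, "z": -0.01, "hand": 0.087},
  {"rx": 0, "ry": 0, "rz": 21, "x": 0, "y": 0, "z": -0.01, "hand": 0.087},
  {"rx": 0, "ry": 0, "rz": 28, "x": 0, "y": 0, "z": -0.01, "hand": 0.087},
  {"rx": 0, "ry": 0, "rz": 35, "x": 0, "y": 0, "z": -0.01, "hand": 0.087},
])

```text
clock: 13.92
tcp_pos: [0.3543, -0.3364, 0.1871]
tcp_rot: [2.724, 0.499, 2.118]
ft_force: [0.0, -0.3, 0.5]
grip_width: 0.0871
grip_force: 0.0
```

step_arm([
  {"rx": 0, "ry": 0, "rz": 7, "x": 0, "y": 0, "z": 0, "hand": 0.087},
  {"rx": 0, "ry": 0, "rz": 14, "x": 0, "y": 0, "z": 0, "hand": 0.087},
  {"rx": 0, "ry": 0, "rz": 21, "x": 0, "y": 0, "z": 0, "hand": 0.087},
  {"rx": 0, "ry": 0, "rz": 28, "x": 0, "y": 0, "z": 0, "hand": 0.087},
  {"rx": 0, "ry": 0, "rz": 35, "x": 0, "y": 0, "z": 0, "hand": 0.087},
])

```text
clock: 14.33
tcp_pos: [0.3545, -0.3361, 0.1872]
tcp_rot: [2.527, 0.189, 1.556]
ft_force: [-0.5, -0.3, -0.1]
grip_width: 0.0871
grip_force: 0.0
```

step_arm([
  {"rx": 0, "ry": 0, "rz": 7, "x": 0, "y": 0, "z": 0, "hand": 0.087},
  {"rx": 0, "ry": 0, "rz": 14, "x": 0, "y": 0, "z": 0, "hand": 0.087},
  {"rx": 0, "ry": 0, "rz": 21, "x": 0, "y": 0, "z": 0, "hand": 0.087},
  {"rx": 0, "ry": 0, "rz": 28, "x": 0, "y": 0, "z": 0, "hand": 0.087},
  {"rx": 0, "ry": 0, "rz": 35, "x": 0, "y": 0, "z": 0, "hand": 0.087},
])

```text
clock: 14.75
tcp_pos: [0.3545, -0.3361, 0.1872]
tcp_rot: [2.523, -0.172, 1.061]
ft_force: [-0.1, -1.1, -0.2]
grip_width: 0.087
grip_force: 0.0
```

step_arm([
  {"rx": 0, "ry": 0, "rz": 7, "x": 0, "y": 0, "z": 0, "hand": 0.087},
  {"rx": 0, "ry": 0, "rz": 14, "x": 0, "y": 0, "z": 0, "hand": 0.087},
  {"rx": 0, "ry": 0, "rz": 21, "x": 0, "y": 0, "z": 0, "hand": 0.087},
  {"rx": 0, "ry": 0, "rz": 28, "x": 0, "y": 0, "z": 0, "hand": 0.087},
  {"rx": 0, "ry": 0, "rz": 35, "x": 0, "y": 0, "z": 0, "hand": 0.087},
])

```text
clock: 15.17
tcp_pos: [0.3545, -0.3361, 0.1872]
tcp_rot: [2.709, -0.487, 0.504]
ft_force: [-0.2, -0.1, -0.8]
grip_width: 0.0869
grip_force: 0.0
```

step_arm([
  {"rx": 0, "ry": 0, "rz": 7, "x": 0, "y": 0, "z": 0, "hand": 0.087},
  {"rx": 0, "ry": 0, "rz": 14, "x": 0, "y": 0, "z": 0, "hand": 0.087},
  {"rx": 0, "ry": 0, "rz": 21, "x": 0, "y": 0, "z": 0, "hand": 0.087},
  {"rx": 0, "ry": 0, "rz": 28, "x": 0, "y": 0, "z": 0, "hand": 0.087},
  {"rx": 0, "ry": 0, "rz": 35, "x": 0, "y": 0, "z": 0, "hand": 0.087},
])

```text
clock: 15.58
tcp_pos: [0.3546, -0.336, 0.1872]
tcp_rot: [3.098, -0.638, -0.202]
ft_force: [-0.8, 1.0, 0.2]
grip_width: 0.087
grip_force: 0.0
```

```bash
cat >> h.py <<'E'
def pick2(b,yg,back):
    p,Rt=pick(b,yg,back);return p,Rt*R.from_euler("z",np.pi)
E
python3 - <<'E'
from h import *
o=ctrl.get_obs();print(o["tcp_pos"],o["tcp_rot"],np.round(o["joint_pos"],3))
for b,bk in((42,.1),(36,.1),(36,.05)):p,Rt=pick2(b,.017,bk);print(p,to(p,Rt))
E
```

```text
[ 0.35456408 -0.33604372  0.18721089] [ 3.09819874 -0.63810955 -0.20169068] [ 1.644  0.098 -0.768  2.345 -1.006  0.342  0.009]
[ 0.35078249 -0.33850274  0.12353239] (array([-0.0405,  0.001 ,  0.0493]), array([-1.51,  5.33,  4.99]))
[ 0.35719355 -0.34056764  0.12898661] (array([-0.0319,  0.0018,  0.049 ]), array([-1.24, -0.67,  5.06]))
[ 0.38516762 -0.34957766  0.08853576] (array([-0.0325,  0.0028,  0.0989]), array([-1.24, -0.67,  5.06]))
```

step_arm([
  {"rx": -1.5, "ry": 5.3, "rz": 5, "x": -0.02, "y": 0.001, "z": 0.025, "hand": 0.087},
  {"rx": -1.5, "ry": 5.3, "rz": 5, "x": -0.0405, "y": 0.001, "z": 0.049, "hand": 0.087},
  {"rx": -1.5, "ry": 5.3, "rz": 5, "x": -0.0405, "y": 0.001, "z": 0.049, "hand": 0.087},
  {"rx": -1.5, "ry": 5.3, "rz": 5, "x": -0.0405, "y": 0.001, "z": 0.049, "hand": 0.087},
])

```text
clock: 15.92
tcp_pos: [0.3149, -0.3248, 0.1654]
tcp_rot: [-3.114, -0.692, -0.301]
ft_force: [-0.4, -0.3, -1.2]
grip_width: 0.0868
grip_force: 0.0
```

```bash
python3 - <<'E'
from h import *
o=ctrl.get_obs();print(o["tcp_pos"],o["tcp_rot"],np.round(o["joint_pos"],3))
for b,bk in((42,.1),(42,.05),(42,.0)):p,Rt=pick2(b,.017,bk);print(p,to(p,Rt))
E
```

```text
[ 0.3148816  -0.32480916  0.16540201] [-3.11432157 -0.69163403 -0.30058857] [ 2.249  0.267 -1.33   2.431 -1.037  0.216  0.112]
[ 0.35078249 -0.33850274  0.12353239] (array([0.0028, 0.004 , 0.0566]), array([-1.97,  2.38,  0.44]))
[ 0.38262797 -0.34875968  0.08637515] (array([0.0049, 0.0057, 0.1065]), array([-1.97,  2.38,  0.44]))
[ 0.41447346 -0.35901661  0.04921791] (array([0.007 , 0.0075, 0.1565]), array([-1.97,  2.38,  0.44]))
```

```bash
python3 - <<'E'
from h import *
for b,bk in((37,.06),(37,.0)):p,Rt=pick2(b,.017,bk);print(p,to(p,Rt))
E
```

```text
[ 0.37900125 -0.34759156  0.0961816 ] (array([0.0082, 0.0054, 0.0966]), array([-1.95, -2.62,  0.53]))
[ 0.41337138 -0.35866165  0.04826347] (array([0.0055, 0.0074, 0.1565]), array([-1.95, -2.62,  0.53]))
```

step_arm([
  {"rx": -2, "ry": -2.6, "rz": 0.5, "x": 0.0082, "y": 0.0054, "z": 0.02, "hand": 0.087},
  {"rx": -2, "ry": -2.6, "rz": 0.5, "x": 0.0082, "y": 0.0054, "z": 0.045, "hand": 0.087},
  {"rx": -2, "ry": -2.6, "rz": 0.5, "x": 0.0082, "y": 0.0054, "z": 0.07, "hand": 0.087},
  {"rx": -2, "ry": -2.6, "rz": 0.5, "x": 0.0082, "y": 0.0054, "z": 0.0966, "hand": 0.087},
  {"rx": -2, "ry": -2.6, "rz": 0.5, "x": 0.0082, "y": 0.0054, "z": 0.0966, "hand": 0.087},
])

```text
clock: 16.33
tcp_pos: [0.3666, -0.3614, 0.1369]
tcp_rot: [-3.117, -0.608, -0.313]
ft_force: [-0.7, -0.2, 0.7]
grip_width: 0.0867
grip_force: 0.0
```

```bash
python3 - <<'E'
from h import *
o=ctrl.get_obs();print(o["tcp_pos"],o["tcp_rot"],np.round(o["joint_pos"],3))
for b,bk in((37,.06),(37,.0),(42,0)):p,Rt=pick2(b,.017,bk);print(p,to(p,Rt))
E
```

```text
[ 0.36663988 -0.36139179  0.13686543] [-3.11712677 -0.60778454 -0.31289082] [ 1.51   0.254 -0.676  2.326 -1.039  0.211 -0.004]
[ 0.37900125 -0.34759156  0.0961816 ] (array([-0.0171, -0.016 ,  0.0381]), array([-1.36,  2.18, -0.09]))
[ 0.41337138 -0.35866165  0.04826347] (array([-0.0148, -0.0146,  0.098 ]), array([-1.36,  2.18, -0.09]))
[ 0.41447346 -0.35901661  0.04921791] (array([-0.0133, -0.0146,  0.0979]), array([-1.35,  7.18, -0.15]))
```

```bash
python3 - <<'E'
from h import *
for b,bk in((30,.06),(30,.0)):p,Rt=pick2(b,.017,bk);print(p,to(p,Rt))
E
```

```text
[ 0.38314909 -0.34892752  0.09906589] (array([-0.0118, -0.016 ,  0.0382]), array([-1.36, -4.82, -0.  ]))
[ 0.41170449 -0.35812477  0.04710436] (array([-0.0169, -0.0146,  0.098 ]), array([-1.36, -4.82, -0.  ]))
```

step_arm([
  {"rx": -1.4, "ry": -4.8, "rz": 0, "x": -0.006, "y": -0.008, "z": 0.01, "hand": 0.087},
  {"rx": -1.4, "ry": -4.8, "rz": 0, "x": -0.0118, "y": -0.016, "z": 0.025, "hand": 0.087},
  {"rx": -1.4, "ry": -4.8, "rz": 0, "x": -0.0118, "y": -0.016, "z": 0.038, "hand": 0.087},
  {"rx": -1.4, "ry": -4.8, "rz": 0, "x": -0.0118, "y": -0.016, "z": 0.038, "hand": 0.087},
  {"rx": -1.4, "ry": -4.8, "rz": 0, "x": -0.0118, "y": -0.016, "z": 0.038, "hand": 0.087},
])

```text
clock: 16.75
tcp_pos: [0.3854, -0.3477, 0.1057]
tcp_rot: [-3.135, -0.515, -0.305]
ft_force: [0.4, -1.1, 1.1]
grip_width: 0.087
grip_force: 0.0
```

```bash
python3 - <<'E'
from h import *
o=ctrl.get_obs();print(o["tcp_pos"],o["tcp_rot"],np.round(o["joint_pos"],3))
for b,bk in((30,.06),(30,.0)):p,Rt=pick2(b,.017,bk);print(p,to(p,Rt))
E
```

```text
[ 0.38540794 -0.34771562  0.10566574] [-3.13455259 -0.51530086 -0.30495805] [ 1.     0.256 -0.229  2.325 -1.04   0.211 -0.095]
[ 0.38314909 -0.34892752  0.09906589] (array([-0.0048,  0.0019,  0.0048]), array([-0.59,  0.48,  0.33]))
[ 0.41170449 -0.35812477  0.04710436] (array([-0.0043,  0.0025,  0.0648]), array([-0.59,  0.48,  0.33]))
```

step_arm([
  {"rx": -0.6, "ry": 0.5, "rz": 0.3, "x": -0.0043, "y": 0.0025, "z": 0.015, "hand": 0.087},
  {"rx": -0.6, "ry": 0.5, "rz": 0.3, "x": -0.0043, "y": 0.0025, "z": 0.03, "hand": 0.087},
  {"rx": -0.6, "ry": 0.5, "rz": 0.3, "x": -0.0043, "y": 0.0025, "z": 0.045, "hand": 0.087},
  {"rx": -0.6, "ry": 0.5, "rz": 0.3, "x": -0.0043, "y": 0.0025, "z": 0.055, "hand": 0.087},
  {"rx": -0.6, "ry": 0.5, "rz": 0.3, "x": -0.0043, "y": 0.0025, "z": 0.055, "hand": 0.087},
])

```text
clock: 17.17
tcp_pos: [0.4052, -0.37, 0.0793]
tcp_rot: [-3.116, -0.488, -0.321]
ft_force: [1.2, -0.5, -0.1]
grip_width: 0.0867
grip_force: 0.0
```

```bash
python3 - <<'E'
from h import *
o=ctrl.get_obs();print(o["tcp_pos"],o["tcp_rot"],np.round(o["joint_pos"],3))
for b,bk in((30,.0),):p,Rt=pick2(b,.017,bk);print(p,to(p,Rt))
E
```

```text
[ 0.40520944 -0.36996202  0.07926296] [-3.11611627 -0.48838726 -0.32095024] [ 0.947  0.347 -0.172  2.264 -1.041  0.211 -0.097]
[ 0.41170449 -0.35812477  0.04710436] (array([-0.0129, -0.0125,  0.0299]), array([-1.2 ,  2.01, -0.49]))
```

```bash
python3 - <<'E'
from h import *
for b,bk in((24,.03),(24,0)):p,Rt=pick2(b,.015,bk);print(p,to(p,Rt))
E
```

```text
[ 0.40046677 -0.35450528  0.07369338] (array([-0.0109, -0.0132,  0.0009]), array([-1.22, -3.99, -0.43]))
[ 0.4120813  -0.35824613  0.04628702] (array([-0.013 , -0.0125,  0.0308]), array([-1.22, -3.99, -0.43]))
```

step_arm([
  {"rx": -1.2, "ry": -4, "rz": -0.4, "x": -0.0109, "y": -0.0132, "z": 0, "hand": 0.087},
  {"rx": -1.2, "ry": -4, "rz": -0.4, "x": -0.0109, "y": -0.0132, "z": 0, "hand": 0.087},
  {"rx": -1.2, "ry": -4, "rz": -0.4, "x": -0.012, "y": -0.013, "z": 0.01, "hand": 0.087},
  {"rx": -1.2, "ry": -4, "rz": -0.4, "x": -0.013, "y": -0.0125, "z": 0.02, "hand": 0.087},
  {"rx": -1.2, "ry": -4, "rz": -0.4, "x": -0.013, "y": -0.0125, "z": 0.02, "hand": 0.087},
])

```text
clock: 17.58
tcp_pos: [0.4061, -0.3551, 0.0553]
tcp_rot: [-3.14, -0.417, -0.312]
ft_force: [-0.5, -1.0, 0.1]
grip_width: 0.0873
grip_force: 0.0
```

```bash
python3 - <<'E'
from h import *
o=ctrl.get_obs();print(o["tcp_pos"],o["tcp_rot"],np.round(o["joint_pos"],3))
p,Rt=pick2(24,.015,0);print(p,to(p,Rt)); R0=tool()[1]
print(R0.apply([0,0,1]), (R0.apply([0,1,0])@u))
E
```

```text
[ 0.40613206 -0.35506139  0.0553067 ] [-3.13964647 -0.41700405 -0.31219238] [ 0.709  0.372  0.036  2.275 -1.031  0.215 -0.157]
[ 0.4120813  -0.35824613  0.04628702] (array([0.0024, 0.0012, 0.0109]), array([-0.1 ,  0.11, -0.03]))
[ 0.38604228 -0.12254878 -0.91430474] -0.0001885225858266452
```

step_arm([
  {"rx": 0, "ry": 0, "rz": 0, "x": 0.0024, "y": 0.001, "z": 0.0109, "hand": 0.08},
  {"rx": 0, "ry": 0, "rz": 0, "x": 0.0024, "y": 0.001, "z": 0.0109, "hand": 0.06},
  {"rx": 0, "ry": 0, "rz": 0, "x": 0.0024, "y": 0.001, "z": 0.0109, "hand": 0.04},
  {"rx": 0, "ry": 0, "rz": 0, "x": 0.0024, "y": 0.001, "z": 0.0109, "hand": 0.03},
  {"rx": 0, "ry": 0, "rz": 0, "x": 0.0024, "y": 0.001, "z": 0.0109, "hand": 0.03},
], newtons=55)

```text
clock: 18.0
tcp_pos: [0.4126, -0.3595, 0.0498]
tcp_rot: [-3.138, -0.415, -0.312]
ft_force: [-1.3, 0.3, -0.2]
grip_width: 0.0615
grip_force: 0.0
```

step_arm([
  {"rx": 0, "ry": 0, "rz": 0, "x": 0, "y": 0, "z": 0, "hand": 0.03},
  {"rx": 0, "ry": 0, "rz": 0, "x": 0, "y": 0, "z": 0, "hand": 0.03},
  {"rx": 0, "ry": 0, "rz": 0, "x": 0, "y": 0, "z": 0, "hand": 0.03},
  {"rx": 0, "ry": 0, "rz": 0, "x": 0, "y": 0, "z": 0, "hand": 0.03},
  {"rx": 0, "ry": 0, "rz": 0, "x": 0, "y": 0, "z": 0, "hand": 0.03},
])

```text
clock: 18.42
tcp_pos: [0.4128, -0.359, 0.0496]
tcp_rot: [-3.138, -0.415, -0.312]
ft_force: [0.3, 0.7, 1.3]
grip_width: 0.039
grip_force: 55.0
```

```bash
python3 - <<'E'
from h import *
p,R0=tool();o=ctrl.get_obs();print(p,o["tcp_rot"],o["grip_width"],o["grip_force"],o["ft_force"],np.round(o["joint_pos"],3))
a=R0.inv().apply(u);print("roller axis in tool",a, "grasp on axis", (p-.0172*R0.apply([0,0,1])-m0)@u)
np.savez("grasp.npz",a=a,mid=R0.inv().apply(m0-p))
print("mid in tool",R0.inv().apply(m0-p)); print("up shift",R0.inv().apply([0,0,.15]))
E
```

```text
[ 0.4127816  -0.35904703  0.04958039] [-3.13813819 -0.41500186 -0.31178033] 0.0389628808921766 54.992506847775076 [0.30715529 0.71487508 1.26826299] [ 0.71   0.393  0.032  2.26  -1.041  0.212 -0.149]
roller axis in tool [-0.91511555 -0.00120514 -0.40318987] grasp on axis 0.0140268811975692
mid in tool [ 0.0114974  -0.00057834 -0.00850403]
up shift [ 0.06047875 -0.00047418 -0.13726652]
```

step_arm([
  {"rx": 0, "ry": 0, "rz": 0, "x": 0.008, "y": 0, "z": -0.018, "hand": 0.03},
  {"rx": 0, "ry": 0, "rz": 0, "x": 0.02, "y": 0, "z": -0.045, "hand": 0.03},
  {"rx": 0, "ry": -5, "rz": 0, "x": 0.034, "y": 0, "z": -0.077, "hand": 0.03},
  {"rx": 0, "ry": -12, "rz": 0, "x": 0.05, "y": 0, "z": -0.114, "hand": 0.03},
  {"rx": 0, "ry": -19, "rz": 0, "x": 0.066, "y": 0, "z": -0.15, "hand": 0.03},
])

```text
clock: 18.83
tcp_pos: [0.4122, -0.356, 0.1799]
tcp_rot: [-3.128, -0.175, -0.308]
ft_force: [2.7, 1.1, -3.9]
grip_width: 0.0392
grip_force: 55.0
```

```bash
python3 - <<'E'
from h import *
p,R0=tool();o=ctrl.get_obs();print(p,o["tcp_rot"],o["grip_force"],o["ft_force"],np.round(o["joint_pos"],3))
E
```

```text
[ 0.41217309 -0.3560095   0.17990126] [-3.12770744 -0.17533693 -0.30831694] 54.98429752449738 [ 2.6655521   1.06609365 -3.86280174] [ 0.178  0.253  0.597  2.029 -0.33   0.774 -0.907]
```

```bash
python3 - <<'E'
from h import *
p,R0=tool()
for q,y in [((.50,-.22,.29),15),((.53,-.05,.30),48),((.52,.11,.30),82),((.465,.25,.30),117)]:
    q=np.array(q);Rt=R.from_euler("xyz",[np.pi,0,np.radians(y)])
    print(R0.inv().apply(q-p).round(4),(R0.inv()*Rt).as_rotvec(degrees=True).round(2),np.linalg.norm(q-p)); p,R0=q,Rt
E
```

```text
[ 0.061  -0.1576 -0.0988] [  2.09 -10.   -32.51] 0.19579040448050222
[ 0.073  -0.1564 -0.01  ] [  0.   0. -33.] 0.17291616465790582
[ 0.1122 -0.1145 -0.    ] [  0.   0. -34.] 0.16031219541881397
[ 0.131  -0.0739 -0.    ] [  0.   0. -35.] 0.15041608956491323
```

step_arm([
  {"rx": 0.4, "ry": -2, "rz": -6.5, "x": 0.006, "y": -0.015, "z": -0.035, "hand": 0.03},
  {"rx": 0.8, "ry": -4, "rz": -13, "x": 0.02, "y": -0.05, "z": -0.05, "hand": 0.03},
  {"rx": 1.2, "ry": -6, "rz": -19.5, "x": 0.034, "y": -0.085, "z": -0.068, "hand": 0.03},
  {"rx": 1.7, "ry": -8, "rz": -26, "x": 0.048, "y": -0.12, "z": -0.084, "hand": 0.03},
  {"rx": 2.1, "ry": -10, "rz": -32.5, "x": 0.061, "y": -0.158, "z": -0.099, "hand": 0.03},
])

```text
clock: 19.25
tcp_pos: [0.5021, -0.2204, 0.2921]
tcp_rot: [3.135, -0.008, 0.269]
ft_force: [1.7, -1.2, -2.2]
grip_width: 0.039
grip_force: 55.0
```

step_arm([
  {"rx": 0, "ry": 0, "rz": -6.6, "x": 0.015, "y": -0.031, "z": -0.002, "hand": 0.03},
  {"rx": 0, "ry": 0, "rz": -13.2, "x": 0.029, "y": -0.062, "z": -0.004, "hand": 0.03},
  {"rx": 0, "ry": 0, "rz": -19.8, "x": 0.044, "y": -0.094, "z": -0.006, "hand": 0.03},
  {"rx": 0, "ry": 0, "rz": -26.4, "x": 0.058, "y": -0.125, "z": -0.008, "hand": 0.03},
  {"rx": 0, "ry": 0, "rz": -33, "x": 0.073, "y": -0.156, "z": -0.01, "hand": 0.03},
])

```text
clock: 19.67
tcp_pos: [0.5306, -0.0501, 0.3]
tcp_rot: [3.132, -0.003, 0.847]
ft_force: [0.5, -0.5, -2.7]
grip_width: 0.0392
grip_force: 55.0
```

step_arm([
  {"rx": 0, "ry": 0, "rz": -6.8, "x": 0.022, "y": -0.023, "z": 0, "hand": 0.03},
  {"rx": 0, "ry": 0, "rz": -13.6, "x": 0.045, "y": -0.046, "z": 0, "hand": 0.03},
  {"rx": 0, "ry": 0, "rz": -20.4, "x": 0.067, "y": -0.069, "z": 0, "hand": 0.03},
  {"rx": 0, "ry": 0, "rz": -27.2, "x": 0.09, "y": -0.092, "z": 0, "hand": 0.03},
  {"rx": 0, "ry": 0, "rz": -34, "x": 0.112, "y": -0.1145, "z": 0, "hand": 0.03},
])

```text
clock: 20.08
tcp_pos: [0.5198, 0.1096, 0.2992]
tcp_rot: [3.132, 0.003, 1.44]
ft_force: [0.1, 0.2, -2.0]
grip_width: 0.0392
grip_force: 55.0
```

step_arm([
  {"rx": 0, "ry": 0, "rz": -7, "x": 0.026, "y": -0.015, "z": 0, "hand": 0.03},
  {"rx": 0, "ry": 0, "rz": -14, "x": 0.052, "y": -0.03, "z": 0, "hand": 0.03},
  {"rx": 0, "ry": 0, "rz": -21, "x": 0.079, "y": -0.044, "z": 0, "hand": 0.03},
  {"rx": 0, "ry": 0, "rz": -28, "x": 0.105, "y": -0.059, "z": 0, "hand": 0.03},
  {"rx": 0, "ry": 0, "rz": -35, "x": 0.131, "y": -0.074, "z": 0, "hand": 0.03},
])

```text
clock: 20.5
tcp_pos: [0.4641, 0.2488, 0.2981]
tcp_rot: [3.135, 0.008, 2.051]
ft_force: [0.1, -0.6, -2.0]
grip_width: 0.0391
grip_force: 55.0
```

```bash
python3 - <<'E'
from h import *
p,R0=tool();o=ctrl.get_obs();print(o["clock"],p,o["tcp_rot"],o["grip_force"],o["ft_force"],np.round(o["joint_pos"],3))
g=np.load("grasp.npz");print("axis world",R0.apply(g["a"]),"mid",p+R0.apply(g["mid"]))
# tray in scene image (bright quad)
im=ctrl.get_image("scene");cv2.imwrite("pics/s2.png",im)
im0=cv2.imread("pics/scene0.png");h=cv2.cvtColor(im0,cv2.COLOR_BGR2HSV);m=((h[...,1]<40)&(h[...,2]>120)).astype(np.uint8)[130:185,140:210]
n,l,s,ce=cv2.connectedComponentsWithStats(m);k=1+np.argmax(s[1:,4]);cs,_=cv2.findContours((l==k).astype(np.uint8),0,2);C=max(cs,key=cv2.contourArea)[:,0]+[140,130]
P=np.array([onplane("scene",q,.014)[:2]*1000 for q in C],np.float32);r=cv2.minAreaRect(P);print("tray",r,cv2.boxPoints(r).round(0).tolist())
E
```

```text
20.5 [0.46407207 0.24883354 0.29809001] [3.13526066 0.00833206 2.05106179] 54.98257756145904 [ 0.05919688 -0.62735278 -2.03056697] [-0.527  0.163 -0.059  1.784  0.02   1.189 -0.111]
axis world [ 0.41789713 -0.81031955  0.41078487] mid [0.4581669  0.25880065 0.30649412]
tray ((461.35150146484375, 246.31491088867188), (121.02731323242188, 113.73229217529297), 13.303009033203125) [[389.0, 288.0], [416.0, 177.0], [533.0, 205.0], [507.0, 316.0]]
```

step_arm([
  {"rx": 0, "ry": -7, "rz": 0, "x": 0, "y": 0, "z": 0, "hand": 0.03},
  {"rx": 0, "ry": -14, "rz": 0, "x": 0, "y": 0, "z": 0, "hand": 0.03},
  {"rx": 0, "ry": -21, "rz": 0, "x": 0, "y": 0, "z": 0, "hand": 0.03},
  {"rx": 0, "ry": -28, "rz": 0, "x": 0, "y": 0, "z": 0, "hand": 0.03},
  {"rx": 0, "ry": -35, "rz": 0, "x": 0, "y": 0, "z": 0, "hand": 0.03},
])

```text
clock: 20.97
tcp_pos: [0.4651, 0.2485, 0.2993]
tcp_rot: [3.129, 0.623, 2.038]
ft_force: [-0.3, 0.4, -3.2]
grip_width: 0.0387
grip_force: 55.0
```

step_arm([
  {"rx": 0, "ry": -7, "rz": 0, "x": 0, "y": 0, "z": 0, "hand": 0.03},
  {"rx": 0, "ry": -14, "rz": 0, "x": 0, "y": 0, "z": 0, "hand": 0.03},
  {"rx": 0, "ry": -21, "rz": 0, "x": 0, "y": 0, "z": 0, "hand": 0.03},
  {"rx": 0, "ry": -28, "rz": 0, "x": 0, "y": 0, "z": 0, "hand": 0.03},
  {"rx": 0, "ry": -30.7, "rz": 0, "x": 0, "y": 0, "z": 0, "hand": 0.03},
])

```text
clock: 21.38
tcp_pos: [0.4637, 0.2497, 0.2955]
tcp_rot: [3.136, 1.158, 2.045]
ft_force: [-1.3, 0.8, -2.6]
grip_width: 0.039
grip_force: 55.0
```

```bash
cat >> h.py <<'E'
def upright(mid_xy,mid_z):
    "shift/turn that stands the held roller (axis up) with its middle there"
    p,R0=tool();g=np.load("grasp.npz");w=R0.apply(g["a"]);ax=np.cross(w,[0,0,1]);s=np.linalg.norm(ax)
    D=R.from_rotvec(ax/s*np.arcsin(s)) if s>1e-9 else R.identity()
    Rt=D*R0;q=np.array([*mid_xy,mid_z])-Rt.apply(g["mid"]);return w,p+R0.apply(g["mid"]),to(q,Rt)
E
python3 - <<'E'
from h import *
p,R0=tool();o=ctrl.get_obs();print(o["clock"],p,o["tcp_rot"],o["ft_force"],np.round(o["joint_pos"],3))
for z in(.15,.1): print(upright((.461,.246),z))
# side/scene view: roller axis in image
g=np.load("grasp.npz");m=p+R0.apply(g["mid"])
for n in("scene","side"):
    im=ctrl.get_image(n);cv2.imwrite(f"pics/{n}3.png",im);print(n,proj(n,m),proj(n,m+[0,0,.084]),proj(n,m-[0,0,.086]))
E
```

```text
21.3833 [0.46372118 0.24966323 0.2954895 ] [3.13611813 1.15823543 2.0445363 ] [-1.33088587  0.76800702 -2.63060764] [-1.022  0.475 -0.052  1.819  0.891  1.7   -0.904]
(array([-4.14416322e-03,  6.03614442e-04,  9.99991231e-01]), array([0.45750917, 0.26041025, 0.2883652 ]), (array([ 0.121 , -0.0038,  0.0687]), array([ 0.08,  0.14, -0.18])))
(array([-4.14416322e-03,  6.03614442e-04,  9.99991231e-01]), array([0.45750917, 0.26041025, 0.2883652 ]), (array([ 0.1668, -0.0039,  0.0887]), array([ 0.08,  0.14, -0.18])))
scene [156.6296759   83.75593739] [150.8848441  54.9934322] [161.91072107 110.19641375]
side [254.51651497  51.86571546] [255.00656415  16.34368922] [254.04960993  85.71010091]
```

step_arm([
  {"rx": 0, "ry": 0, "rz": 0, "x": 0.03, "y": -0.0038, "z": 0.017, "hand": 0.03},
  {"rx": 0, "ry": 0, "rz": 0, "x": 0.06, "y": -0.0038, "z": 0.034, "hand": 0.03},
  {"rx": 0, "ry": 0, "rz": 0, "x": 0.09, "y": -0.0038, "z": 0.051, "hand": 0.03},
  {"rx": 0, "ry": 0, "rz": 0, "x": 0.121, "y": -0.0038, "z": 0.0687, "hand": 0.03},
  {"rx": 0, "ry": 0, "rz": 0, "x": 0.121, "y": -0.0038, "z": 0.0687, "hand": 0.03},
])

```text
clock: 21.9
tcp_pos: [0.4686, 0.2312, 0.1563]
tcp_rot: [3.14, 1.154, 2.04]
ft_force: [-0.2, -0.4, -2.0]
grip_width: 0.0388
grip_force: 55.0
```

```bash
python3 - <<'E'
from h import *
p,R0=tool();o=ctrl.get_obs();print(o["clock"],p,o["tcp_rot"],o["ft_force"],np.round(o["joint_pos"],3))
for z in(.105,.095,.088): print(upright((.461,.246),z))
g=np.load("grasp.npz");m=p+R0.apply(g["mid"])
im=ctrl.get_image("scene");cv2.imwrite("pics/s4.png",im);G=cv2.cvtColor(im,cv2.COLOR_BGR2GRAY)
for dz in(.05,.03,.01,-.01,-.03,-.05,-.065,-.079):
    q=proj("scene",m+[0,0,dz]);x,y=int(round(q[0])),int(round(q[1]));print(dz,q.round(1),G[y,x-16:x+17])
E
```

```text
21.9 [0.46864702 0.23122881 0.1562956 ] [3.13982934 1.15445958 2.03978884] [-0.20402318 -0.38878141 -1.99302445] [-1.001  0.659 -0.047  1.909  0.901  1.517 -1.11 ]
(array([-0.00110398, -0.00206047,  0.99999727]), array([0.46250119, 0.24204522, 0.14921907]), (array([0.0421, 0.0004, 0.014 ]), array([ 0.04, -0.08, -0.1 ])))
(array([-0.00110398, -0.00206047,  0.99999727]), array([0.46250119, 0.24204522, 0.14921907]), (array([0.0513, 0.0004, 0.0181]), array([ 0.04, -0.08, -0.1 ])))
(array([-0.00110398, -0.00206047,  0.99999727]), array([0.46250119, 0.24204522, 0.14921907]), (array([0.0577, 0.0004, 0.0209]), array([ 0.04, -0.08, -0.1 ])))
0.05 [167.8 108.2] [115  78  53  47  54  57  62  69  68  65  64  66  69  78  85  87  80  73
  68  67  66  61  67  98 116 115 111 114 113 110 110 113 109]
0.03 [168.9 113.9] [106 123 134 131 109  79  70  72  75  74  73  67  62  54  51  51  50  51
  51  52  50  49  64  98 115 117 115 111 110 114 111 109 110]
0.01 [170.  119.5] [ 93 115 139 152 155 142 117  90  71  61  68  96 119 128 132 125 106  85
  70  60  58  57  53  54  53  52  52  58  61  62  62  61  58]
-0.01 [171. 125.] [51 49 49 53 62 66 70 72 73 69 65 64 67 72 74 74 77 77 73 62 56 59 64 60
 53 51 54 53 54 52 53 53 53]
-0.03 [172.  130.4] [ 48  51  58  65  65  65  66  65  65  65  66  67  66  72  70  65  60  56
  53  52  52  51  54  66  86  99 110 123 133 140 147 147 147]
-0.05 [172.9 135.6] [ 56  63  66  68  66  67  67  67  67  68  68  67  67  64  60  57  54  53
  54  55  51  54  79 116 135 136 132 132 138 141 140 139 143]
-0.065 [173.7 139.4] [ 64  65  67  67  67  67  67  68  68  68  68  67  63  59  57  55  53  54
  53  62  86 111 124 131 134 137 137 139 140 141 144 150 154]
-0.079 [174.3 143. ] [136 124 100  74  65  69  68  67  70  82  83  69  59  57  56  55  55  52
  60  90 115 121 112 110 146 189 190 160 141 143 153 162 164]
```

step_arm([
  {"rx": 0, "ry": 0, "rz": 0, "x": 0.014, "y": 0, "z": 0.0047, "hand": 0.03},
  {"rx": 0, "ry": 0, "rz": 0, "x": 0.028, "y": 0, "z": 0.0093, "hand": 0.03},
  {"rx": 0, "ry": 0, "rz": 0, "x": 0.038, "y": 0, "z": 0.0125, "hand": 0.03},
  {"rx": 0, "ry": 0, "rz": 0, "x": 0.0421, "y": 0, "z": 0.014, "hand": 0.03},
  {"rx": 0, "ry": 0, "rz": 0, "x": 0.0421, "y": 0, "z": 0.014, "hand": 0.03},
])

```text
clock: 22.37
tcp_pos: [0.4674, 0.2385, 0.1156]
tcp_rot: [3.124, 1.155, 2.03]
ft_force: [0.4, 0.5, -2.4]
grip_width: 0.0391
grip_force: 55.0
```

step_arm([
  {"rx": 0, "ry": 0, "rz": 0, "x": 0.002, "y": 0, "z": 0.0009, "hand": 0.03},
  {"rx": 0, "ry": 0, "rz": 0, "x": 0.004, "y": 0, "z": 0.0018, "hand": 0.03},
  {"rx": 0, "ry": 0, "rz": 0, "x": 0.006, "y": 0, "z": 0.0027, "hand": 0.03},
  {"rx": 0, "ry": 0, "rz": 0, "x": 0.0085, "y": 0, "z": 0.0037, "hand": 0.03},
  {"rx": 0, "ry": 0, "rz": 0, "x": 0.0085, "y": 0, "z": 0.0037, "hand": 0.03},
])

```text
clock: 22.78
tcp_pos: [0.4676, 0.2381, 0.1067]
tcp_rot: [3.123, 1.155, 2.028]
ft_force: [0.0, 1.1, -2.2]
grip_width: 0.039
grip_force: 55.0
```

```bash
python3 - <<'E'
from h import *
o=ctrl.get_obs();print(o["ft_force"],o["torque"]);print(upright((.461,.246),.089))
E
```

```text
[ 0.01605241  1.14648831 -2.22801453] [1.38691259 0.60259073 0.03292068]
(array([-0.00734154, -0.00499286,  0.99996059]), array([0.46149696, 0.24896324, 0.09964554]), (array([ 0.0087, -0.0018,  0.0065]), array([ 0.2 , -0.06, -0.46])))
```

step_arm([
  {"rx": 0.2, "ry": 0, "rz": -0.4, "x": 0.0018, "y": 0, "z": 0.0008, "hand": 0.03},
  {"rx": 0.2, "ry": 0, "rz": -0.4, "x": 0.0036, "y": 0, "z": 0.0016, "hand": 0.03},
  {"rx": 0.2, "ry": 0, "rz": -0.4, "x": 0.0054, "y": 0, "z": 0.0024, "hand": 0.03},
  {"rx": 0.2, "ry": 0, "rz": -0.4, "x": 0.0064, "y": 0, "z": 0.0028, "hand": 0.03},
  {"rx": 0.2, "ry": 0, "rz": -0.4, "x": 0.0064, "y": 0, "z": 0.0028, "hand": 0.03},
])

```text
clock: 23.2
tcp_pos: [0.4677, 0.2382, 0.0998]
tcp_rot: [-3.141, 1.155, 2.045]
ft_force: [0.2, 0.7, -2.7]
grip_width: 0.0391
grip_force: 55.0
```

step_arm([
  {"rx": 0, "ry": 0, "rz": 0, "x": 0.0007, "y": 0, "z": 0.0003, "hand": 0.03},
  {"rx": 0, "ry": 0, "rz": 0, "x": 0.0014, "y": 0, "z": 0.0006, "hand": 0.03},
  {"rx": 0, "ry": 0, "rz": 0, "x": 0.0014, "y": 0, "z": 0.0006, "hand": 0.03},
])

```text
clock: 23.45
tcp_pos: [0.4677, 0.2383, 0.0984]
tcp_rot: [3.141, 1.155, 2.044]
ft_force: [0.5, 0.5, -1.4]
grip_width: 0.0393
grip_force: 55.0
```

step_arm([
  {"rx": 0, "ry": 0, "rz": 0, "x": 0.0005, "y": 0, "z": 0.0002, "hand": 0.03},
  {"rx": 0, "ry": 0, "rz": 0, "x": 0.0009, "y": 0, "z": 0.0004, "hand": 0.03},
  {"rx": 0, "ry": 0, "rz": 0, "x": 0.0009, "y": 0, "z": 0.0004, "hand": 0.03},
])

```text
clock: 23.7
tcp_pos: [0.4677, 0.2383, 0.0975]
tcp_rot: [3.141, 1.155, 2.045]
ft_force: [-0.4, 0.4, -2.7]
grip_width: 0.0387
grip_force: 55.0
```

step_arm([
  {"rx": 0, "ry": 0, "rz": 0, "x": 0.0005, "y": 0, "z": 0.0002, "hand": 0.03},
  {"rx": 0, "ry": 0, "rz": 0, "x": 0.0007, "y": 0, "z": 0.0003, "hand": 0.03},
  {"rx": 0, "ry": 0, "rz": 0, "x": 0.0007, "y": 0, "z": 0.0003, "hand": 0.03},
])

```text
clock: 23.95
tcp_pos: [0.4677, 0.2383, 0.0967]
tcp_rot: [3.142, 1.155, 2.045]
ft_force: [0.3, -0.4, -2.5]
grip_width: 0.0391
grip_force: 55.0
```

Still no contact; predicted middle ≈ 0.0896. Continue down in small steps.

step_arm([
  {"rx": 0, "ry": 0, "rz": 0, "x": 0.0005, "y": 0, "z": 0.0002, "hand": 0.03},
  {"rx": 0, "ry": 0, "rz": 0, "x": 0.0009, "y": 0, "z": 0.0004, "hand": 0.03},
  {"rx": 0, "ry": 0, "rz": 0, "x": 0.0009, "y": 0, "z": 0.0004, "hand": 0.03},
])

```text
clock: 24.2
tcp_pos: [0.4678, 0.2383, 0.096]
tcp_rot: [3.141, 1.155, 2.044]
ft_force: [-0.9, -0.3, -0.6]
grip_width: 0.0385
grip_force: 55.0
```

step_arm([
  {"rx": 0, "ry": 0, "rz": 0, "x": 0.0005, "y": 0, "z": 0.0002, "hand": 0.03},
  {"rx": 0, "ry": 0, "rz": 0, "x": 0.0009, "y": 0, "z": 0.0004, "hand": 0.03},
  {"rx": 0, "ry": 0, "rz": 0, "x": 0.0009, "y": 0, "z": 0.0004, "hand": 0.03},
])

```text
clock: 24.45
tcp_pos: [0.4678, 0.2381, 0.096]
tcp_rot: [3.14, 1.157, 2.043]
ft_force: [-2.5, 0.4, 5.5]
grip_width: 0.0385
grip_force: 55.0
```

step_arm([
  {"rx": 0, "ry": 0, "rz": 0, "x": -0.0003, "y": 0, "z": 0, "hand": 0.03},
  {"rx": 0, "ry": 0, "rz": 0, "x": -0.0003, "y": 0, "z": 0, "hand": 0.03},
  {"rx": 0, "ry": 0, "rz": 0, "x": -0.0003, "y": 0, "z": 0, "hand": 0.03},
], newtons=8)

```text
clock: 24.7
tcp_pos: [0.4679, 0.238, 0.0958]
tcp_rot: [3.14, 1.156, 2.043]
ft_force: [-2.0, 0.6, 5.7]
grip_width: 0.0396
grip_force: 8.0
```

step_arm([
  {"rx": 0, "ry": 0, "rz": 0, "x": 0, "y": 0, "z": 0, "hand": 0.044},
  {"rx": 0, "ry": 0, "rz": 0, "x": 0, "y": 0, "z": 0, "hand": 0.05},
  {"rx": 0, "ry": 0, "rz": 0, "x": 0, "y": 0, "z": 0, "hand": 0.06},
  {"rx": 0, "ry": 0, "rz": 0, "x": 0, "y": 0, "z": 0, "hand": 0.08},
  {"rx": 0, "ry": 0, "rz": 0, "x": 0, "y": 0, "z": 0, "hand": 0.087},
])

```text
clock: 25.12
tcp_pos: [0.4678, 0.2382, 0.0948]
tcp_rot: [-3.141, 1.154, 2.045]
ft_force: [-0.8, 0.1, 0.7]
grip_width: 0.0628
grip_force: 0.0
```

step_arm([
  {"rx": 0, "ry": 0, "rz": 0, "x": 0, "y": 0, "z": 0, "hand": 0.087},
  {"rx": 0, "ry": 0, "rz": 0, "x": 0, "y": 0, "z": 0, "hand": 0.087},
  {"rx": 0, "ry": 0, "rz": 0, "x": 0, "y": 0, "z": -0.015, "hand": 0.087},
  {"rx": 0, "ry": 0, "rz": 0, "x": 0, "y": 0, "z": -0.04, "hand": 0.087},
  {"rx": 0, "ry": 0, "rz": 0, "x": 0, "y": 0, "z": -0.07, "hand": 0.087},
])

```text
clock: 25.53
tcp_pos: [0.4381, 0.2949, 0.124]
tcp_rot: [-3.139, 1.156, 2.045]
ft_force: [-0.2, -0.1, -0.1]
grip_width: 0.0859
grip_force: 0.0
```

step_arm([
  {"rx": 0, "ry": 0, "rz": 0, "x": 0, "y": 0, "z": -0.03, "hand": 0.087},
  {"rx": 0, "ry": 0, "rz": 0, "x": 0, "y": 0, "z": -0.06, "hand": 0.087},
  {"rx": 0, "ry": 0, "rz": 0, "x": 0, "y": 0, "z": -0.06, "hand": 0.087},
  {"rx": 0, "ry": 0, "rz": 0, "x": 0, "y": 0, "z": -0.06, "hand": 0.087},
])

```text
clock: 25.87
tcp_pos: [0.4122, 0.347, 0.148]
tcp_rot: [3.138, 1.151, 2.045]
ft_force: [-0.4, -0.9, 0.2]
grip_width: 0.0865
grip_force: 0.0
```

```bash
python3 - <<'E'
from h import *
o=ctrl.get_obs();print(o["clock"],o["tcp_pos"],o["ft_force"],o["grip_width"])
m=np.array([.4617,.249,.09]);c=ctrl.camera_model("wrist")
for n in("wrist","scene"):
    im=ctrl.get_image(n);cv2.imwrite(f"pics/{n}_end.png",im);G=cv2.cvtColor(im,cv2.COLOR_BGR2GRAY)
    for dz in(.07,.04,.02,0,-.02,-.04,-.079):
        q=proj(n,m+[0,0,dz],c if n=="wrist" else None);x,y=int(round(q[0])),int(round(q[1]))
        if 0<=y<384: k=4 if n=="wrist" else 1;print(n,dz,q.round(1),G[y,max(x-16*k,0):x+17*k:k])
        else: print(n,dz,q)
E
```

```text
25.8667 [0.41218043 0.34701829 0.14798674] [-0.43492451 -0.85113078  0.17141751] 0.08647136763034359
wrist 0.07 [253.4 249.3] [225 224 225 225 225 225 225 225 225 225 225 226 225 226 203 181 196 180
 221 225 225 225 225 225 225 225 225 225 225 225 224 225 226]
wrist 0.04 [253.3 218.5] [224 225 181 160 225 225 224 141 147 141 140  61  48  51  51  53  55  54
  53  51  49 192 225 225 226 225 225 225 225 226 224 224 224]
wrist 0.02 [253.3 198.2] [217 214 204 192 191 167 211 161 142 145 137  75  50  51  52  52  55  54
  54  54  52 110 195 203 193 213 206 204 231 235 200 193 234]
wrist 0 [253.3 178.2] [ 83  50  47  52  88 105 144 137 157 190 169 110  50  50  53  52  52  55
  54  50  50  50  48  50  48  94 201 202 200 150  54 123  63]
wrist -0.02 [253.3 158.6] [247 247 247 247 239 235  84  78  61  56  52  49  50  48  52  52  57  55
  53  51  51  47  46  49  46  44  44  47  45  56  73  83 118]
wrist -0.04 [253.2 139.7] [177 191 198 202 206 207 210 206 205 208 220 159  48  50  51  51  53  55
  53  52  51 195 207 212 215 217 216 186 132  78  50  45  48]
wrist -0.079 [253.2 105.1] [208 211 220 
[... 542 characters left out ...]
54  55  53  53  68 113 140 146 145 146 142 138 134 133 132]
scene 0 [171.2 138.8] [139 140 143 149 157 159 160 159 150 116  69  51  53  55  56  56  56  54
  55  54  53  53  71 118 153 161 152 139 134 134 138 137 140]
scene -0.02 [172.2 143.9] [139 146 151 155 154 154 154 156 152 120  73  53  55  56  56  56  57  56
  57  55  54  50  88 168 222 220 188 181 197 191 170 158 161]
scene -0.04 [173.2 148.8] [144 144 150 156 170 185 183 175 150 104  66  53  54  57  57  57  58  56
  57  56  54  60 125 212 237 236 234 235 235 225 189 163 178]
scene -0.079 [175.  158.2] [236 235 235 236 236 236 235 222 189 173 159 130 116 113 108 109 112 118
 122 125 127 121 111 117 153 202 230 238 238 237 237 237 237]
```

```bash
python3 -c "
from station import ctrl
print(ctrl.finish_job())"
```

```text
the job is handed in; nothing more can be done
None
```

The job is handed in at about 26 s: the lever is at its stop, the roller lay let go in the V-rest, and two camera views show it standing upright near the middle of the tray with the gripper clear. I did not look at the lever or the bystanders again after moving on, and the hand-in returned no verdict.

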